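# Close the washed jars with the lids from the drying pile

## Robot

A 6-joint arm with a two-finger parallel gripper is mounted at the origin on the work surface. World frame = base frame: x ahead of the robot, y to its left, z up, the work surface at z = 0. Lengths are in m, angles in rad, forces in N, time in s.
With the tool pointing down it reaches from about 0.35 to 0.85 m from the base axis. Payload 8.1 kg.
Tool frame: the origin (TCP) lies midway between the tips of the shut fingers; the grasp point (between the pads) lies 19 mm behind it; z points along the fingers, y is the line along which they close (so a half turn about z gives the same grasp; the last joint's range is limited). The gripper opens to 93 mm and grips with 3 to 60 N. Pads are 15 mm wide; open, the fingers measure 128 mm over their backs; the gripper's body (75 mm by 188 mm) begins 65 mm behind the grasp point.
Start: joints at [1.16, 0.13, 1.488, -0, 1.523, -0.085], TCP at [0.192, 0.568, 0.196] pointing down, gripper open.
Joint ranges: [-2.96, 2.96], [-0.89, 2.26], [0.02, 2.5], [-1.34, 4.48], [0, 2.73], [-2.66, 2.66]. Speed limits (rad/s): [2.39, 2.39, 2.79, 3.14, 3.14, 3.14].

## Interface

Orientations are given as a rotation vector (axis times angle).
In Python, from plant import robot, cams gives the robot as it stands. The module is installed in compiled form; this text tells all that it offers.
- The arm moves only by the tool play_rows, never from a script. Its arguments are lists of equal length, an entry for each row: "slide": the shift along the tool's x, y, z scaled (see below), a list of three; "twist": the turn, a rotation vector about the tool's x, y, z scaled (see below), a list of three. A call has exactly 8 rows; each row shifts and turns the commanded pose from where the row before left it, along the tool's axes as they then stand; what a row does not reach is not made up. The controller multiplies each number of a shift by 25 cm and each number of a turn by 60 degrees. A row lasts 1/10 s, in which the tool goes at most 50 mm and 8.59 degrees, less where a joint would pass 70% of its speed; a pose out of reach is approached as far as the arm can. A call with a number of a shift or a turn outside -1 to 1 is refused whole. A call with a gripper value outside its range is refused whole. "fingers" is the closure, from -1 (fully open) to 1 (shut), set as the call begins (left out, the last holds). The fingers move at their own pace and stop on an object; "force" is the grip in N (left out, the last holds). Time passes only in rows, so rows that do not move let the fingers close, or fill a call up. It gives the time, the measured TCP pose, the force, the opening and the grip force at its end, in the units of the state.
- robot.read_state(): the state, without advancing time (a new reading comes with each control period).
- cams.read_camera(name): name is "scene" or "top"; returns (picture, depth): 420x560x3 uint8, red, green, blue; 420x560 float32, m along the optical axis (not along the pixel's ray), 0 where there is no reading.
- cams.get_calibration(name): a dict with "fx", "fy", "cx", "cy" (pixels), "world_from_camera" (4x4, takes a point from camera to world coordinates). Camera axes: x right, y down, z forward; pixel columns grow to the right and rows downward; lengths in m; the calibration is good to about 2 mm. A picture is of the moment at which its call begins. get_calibration takes no time and is no camera call.
- robot.close_job(): hands the job in; it is judged then, once.
The state is a dict: "t": time; "q": joint angles; "dq": joint speeds; "joint_torque": joint torques, N m; "tool_pos": TCP position; "orientation": TCP orientation; "force": force on the tool from outside, world axes, zero at the start; "wrist_torque": the same for the moment, N m; "opening": finger opening in m; "gripper_force": force on a finger pad.
Only numpy, scipy, OpenCV 4.12 (cv2) and the standard library are available. Lean on these libraries where they do the work, as an engineer would, in place of code of your own. Each camera call takes 0.05 s, during which the arm holds its last target. There are 200 camera calls.

## Task

The four washed glass jars have to be closed before they go into store. Take the pile of lids on the dark grey drying mat apart and put each lid on the jar it fits, largest lid on largest jar and so on down to the smallest, every plug fully down in its jar and the lid level on the rim. Leave the jars standing upright about where they are (within 5 cm), and leave the tube rack and the amber bottle alone.

Things in the scene. Friction and masses are not known exactly. Their poses are not given: they have to be found in the camera images.
- lid_largest: The largest grey plastic plug lid, at the bottom of the pile, on the dark grey mat (4 mm thick); about 60 g; fits jar_largest. Ribbed round flange (grip here) 66 mm in diameter, 14 mm high, flat top, over a tapered plug 14 mm deep, diameter 45 mm at its foot, 51 mm under the flange. Origin: centre of the plug's foot (underside), z up; flange 14 to 28 mm above it. Piled, each foot stands on the next larger lid's top.
- lid_large: The large grey plastic plug lid, second from below in the pile; about 45 g; fits jar_large. Ribbed round flange (grip here) 56 mm in diameter, 14 mm high, flat top, over a tapered plug 14 mm deep, diameter 35 mm at its foot, 41 mm under the flange. Origin: centre of the plug's foot (underside), z up; flange 14 to 28 mm above it. Piled, each foot stands on the next larger lid's top.
- lid_small: The small grey plastic plug lid, third from below in the pile; about 32 g; fits jar_small. Ribbed round flange (grip here) 46 mm in diameter, 14 mm high, flat top, over a tapered plug 14 mm deep, diameter 25 mm at its foot, 31 mm under the flange. Origin: centre of the plug's foot (underside), z up; flange 14 to 28 mm above it. Piled, each foot stands on the next larger lid's top.
- lid_smallest: The smallest grey plastic plug lid, on top of the pile; about 22 g; fits jar_smallest. Ribbed round flange (grip here) 36 mm in diameter, 14 mm high, flat top, over a tapered plug 14 mm deep, diameter 15 mm at its foot, 21 mm under the flange. Origin: centre of the plug's foot (underside), z up; flange 14 to 28 mm above it. Piled, each foot stands on the next larger lid's top.
- jar_largest: The largest empty clear glass jar, straight round walls, open top, standing loose on the bench (about 210 g): 95 mm high, 63 mm outside and 55 mm inside diameter, 4 mm wall, 5 mm base. Origin: centre of the underside, z up. Its lid is home when the flange rests flat on the rim, the lid's origin then 81 mm above the jar's.
- jar_large: The large empty clear glass jar, straight round walls, open top, standing loose on the bench (about 140 g): 80 mm high, 53 mm outside and 45 mm inside diameter, 4 mm wall, 5 mm base. Origin: centre of the underside, z up. Its lid is home when the flange rests flat on the rim, the lid's origin then 66 mm above the jar's.
- jar_small: The small empty clear glass jar, straight round walls, open top, standing loose on the bench (about 90 g): 67 mm high, 43 mm outside and 35 mm inside diameter, 4 mm wall, 5 mm base. Origin: centre of the underside, z up. Its lid is home when the flange rests flat on the rim, the lid's origin then 53 mm above the jar's.
- jar_smallest: The smallest empty clear glass jar, straight round walls, open top, standing loose on the bench (about 55 g): 55 mm high, 33 mm outside and 25 mm inside diameter, 4 mm wall, 5 mm base. Origin: centre of the underside, z up. Its lid is home when the flange rests flat on the rim, the lid's origin then 41 mm above the jar's.
- tube_rack: Bystander: blue rack 70 x 104 mm, 62 mm high, holding six orange-capped tubes, 115 mm high in all. Origin: centre of the underside. Leave alone.
- reagent_bottle: Bystander: amber bottle with red cap, 68 mm diameter, 150 mm high. Origin: centre of the underside. Leave alone.

How it is judged:
By the outcome, as a careful person would: the job done as asked, in the order asked, and still so for the second after the job is handed in, with the robot touching nothing.
It also fails if it takes over 109 s, if anything falls off the work surface, if the arm or the gripper's body presses on something with over 40 N, if the wrist force passes 120 N, or if a joint passes its speed limit or range.

## Working session

There is one attempt and no reset: what is moved stays moved. The work goes in short steps, Python scripts to look and compute and a tool call to move; the robot and the scene stay as the last step left them, time stands still between calls to the robot, and variables do not carry over. Pictures are saved under pics/ and viewed, at most 14 in all, crops included, and the job is handed in when it is done.

Besides the shell and the picture viewer there is one more tool, called after "Call:" as name(argument=value, ...), one argument or row to a line, values as JSON. play_rows: Moves the arm, as the interface text tells. Shifts and turns lie within -1 to 1; 1 stands for 25 cm of shift or 60 degrees of turn. Its arguments: {"type":"object","properties":{"slide":{"type":"array"},"twist":{"type":"array"},"fingers":{"type":"number"},"force":{"type":"number"}},"required":["slide","twist"]}

```bash
mkdir -p pics
cat > h.py <<'E'
import numpy as np, cv2
from plant import robot, cams
def shot(n,f=None):
    p,d=cams.read_camera(n); 
    if f: cv2.imwrite('pics/'+f,p[:,:,::-1])
    return p,d
def cloud(n,d):
    c=cams.get_calibration(n); v,u=np.mgrid[:d.shape[0],:d.shape[1]]
    P=np.stack([(u-c['cx'])/c['fx']*d,(v-c['cy'])/c['fy']*d,d,np.ones_like(d)],-1)
    W=P@np.array(c['world_from_camera']).T
    W=W[...,:3]; W[d==0]=np.nan; return W
E
python3 - <<'E'
from h import *
for n in('scene','top'):
    p,d=shot(n,n+'0.png'); np.savez(n+'0',p=p,d=d); c=cams.get_calibration(n); print(n,c['fx'],np.round(c['world_from_camera'],3).tolist())
print(robot.read_state())
E
```

```text
scene 383.1232650378945 [[-0.689, 0.415, -0.594, 1.14], [0.725, 0.389, -0.569, 0.582], [-0.005, -0.823, -0.569, 0.643], [0.0, 0.0, 0.0, 1.0]]
top 466.1588383440684 [[0.016, -0.986, 0.168, 0.373], [-1.0, -0.013, 0.019, -0.018], [-0.016, -0.168, -0.986, 1.22], [0.0, 0.0, 0.0, 1.0]]
{'t': 0.1, 'q': array([ 1.15960717e+00,  1.31095995e-01,  1.48912647e+00,  1.70236071e-05,
        1.52299035e+00, -8.54191258e-02]), 'dq': array([-0.00035099, -0.00020588, -0.0022118 ,  0.00044956,  0.00243187,
       -0.00038935]), 'joint_torque': array([ 1.80401224e-03, -5.61340570e+01, -4.93096519e+01,  7.71089201e-02,
        2.91980035e-02, -6.60604746e-05]), 'tool_pos': array([0.19179501, 0.56796388, 0.1955103 ]), 'orientation': array([-5.09392472e-01, -3.09959876e+00,  2.45999879e-03]), 'force': array([ 1.51949852,  0.22291852, -0.12738532]), 'wrist_torque': array([ 0.01147674,  0.02600613, -0.05384156]), 'gripper_force': 0.0, 'opening': 0.09296739994047086}
```

View pics/top0.png

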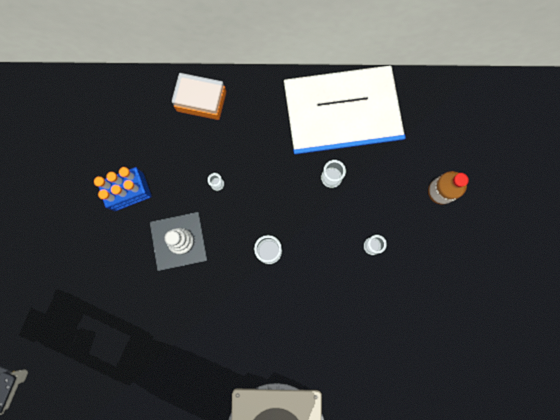

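View pics/scene0.png

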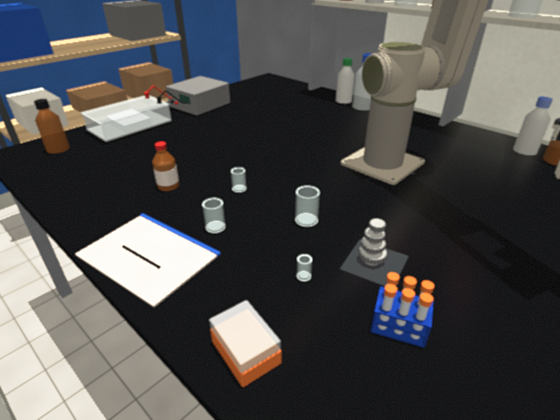

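Top view: the lid pile is at (178,240). Jars: largest (268,249), large (333,173), small (375,244), smallest (216,181). The rack is at (122,187) and the bottle at (450,187). The scene view agrees: pile (375,243), jars (307,205), (213,215), (238,180), (304,267). Next I'll zoom in to measure.

Run:
```python
from h import *
T=np.load('top0.npz');S=np.load('scene0.npz')
def crop(p,u,v,h=25): return cv2.resize(p[v-h:v+h,u-h:u+h],(200,200),interpolation=cv2.INTER_CUBIC)
a=[(268,249),(333,173),(375,244),(216,181)];b=[(307,205),(213,215),(238,180),(304,267)]
m=np.vstack([np.hstack([crop(T['p'],*x) for x in a]),np.hstack([crop(S['p'],*x) for x in b]),
 np.hstack([cv2.resize(T['p'][215:265,153:203],(200,200),interpolation=cv2.INTER_CUBIC),cv2.resize(S['p'][215:270,345:400],(200,200),interpolation=cv2.INTER_CUBIC),np.zeros((200,400,3),np.uint8)])])
cv2.imwrite('pics/m0.png',m[:,:,::-1])
W=cloud('top',T['d']);V=cloud('scene',S['d'])
# pile depth: top view
w=W[215:268,150:207].reshape(-1,3); z=w[:,2]
for lo,hi in((.0,.008),(.018,.04),(.045,.064),(.07,.09),(.095,.115),(.115,.14)):
    k=w[(z>lo)&(z<hi)]
    if len(k): print('pile',lo,hi,len(k),np.round(np.median(k,0),4),np.round((k.min(0)+k.max(0))/2,4))
for u,v in a:
    k=W[v-20:v+20,u-20:u+20].reshape(-1,3); q=k[k[:,2]>.02]; print('jar',len(q),np.round(np.nanpercentile(q,[2,50,98],axis=0),3).tolist() if len(q) else '')
for n,W,r in(('rack T',W,(slice(160,215),slice(85,155))),('bot T',W,(slice(165,210),slice(425,475)))):
    k=W[r].reshape(-1,3);k=k[k[:,2]>.03];print(n,np.round(np.nanpercentile(k,[2,98],axis=0),3).tolist())
```

```text
pile 0.0 0.008 1981 [0.4722 0.2678 0.0042] [0.4745 0.2663 0.004 ]
pile 0.018 0.04 133 [0.4541 0.2367 0.0318] [0.4718 0.2545 0.0287]
pile 0.045 0.064 123 [0.464  0.237  0.0602] [0.472  0.251  0.0549]
pile 0.07 0.09 88 [0.4693 0.241  0.0872] [0.473  0.2488 0.0825]
pile 0.095 0.115 42 [0.4704 0.2497 0.113 ] [0.4707 0.2553 0.1097]
pile 0.115 0.14 153 [0.4711 0.2552 0.1174] [0.4712 0.255  0.1192]
jar 239 [[0.419, -0.001, 0.023], [0.455, 0.03, 0.093], [0.479, 0.057, 0.1]]
jar 314 [[0.623, -0.158, 0.021], [0.649, -0.135, 0.065], [0.673, -0.109, 0.083]]
jar 198 [[0.447, -0.259, 0.022], [0.468, -0.241, 0.061], [0.488, -0.219, 0.07]]
jar 128 [[0.611, 0.154, 0.023], [0.627, 0.169, 0.051], [0.642, 0.184, 0.059]]
rack T [[0.558, 0.35, 0.032], [0.646, 0.448, 0.119]]
bot T [[0.58, -0.444, 0.036], [0.641, -0.388, 0.153]]
```

View pics/m0.png

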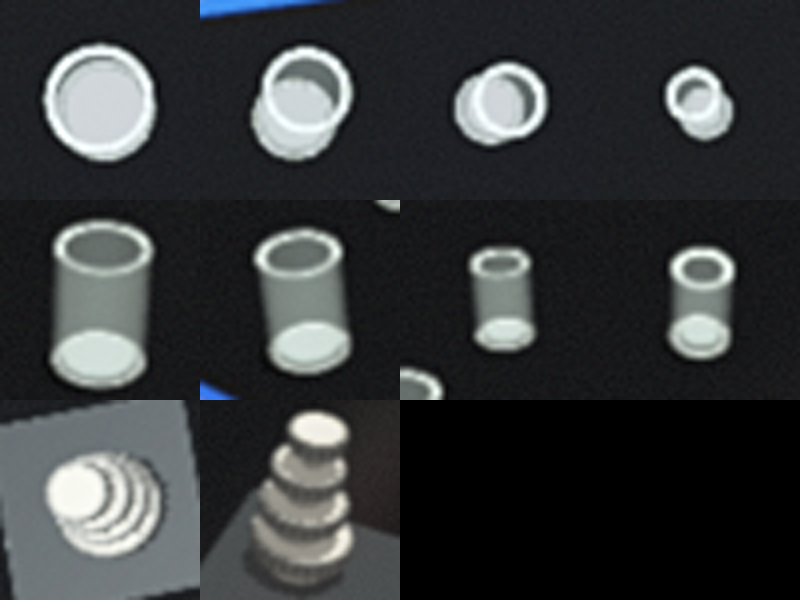

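The crops show clean rims in both views, and four stacked lids with the top lid at about (172.5,238) in the top view. Next I'll triangulate and check against depth.

```bash
cat >> h.py <<'E'
from scipy.spatial.transform import Rotation as Ro
from scipy.optimize import least_squares
def ray(n,u,v):
    c=cams.get_calibration(n);M=np.array(c['world_from_camera'])
    d=M[:3,:3]@np.array([(u-c['cx'])/c['fx'],(v-c['cy'])/c['fy'],1]); return M[:3,3],d/np.linalg.norm(d)
def tri(a,b):
    A=0;B=0
    for n,x in(('top',a),('scene',b)):
        o,d=ray(n,*x);Q=np.eye(3)-np.outer(d,d);A=A+Q;B=B+Q@o
    P=np.linalg.solve(A,B); return P
def circ(k,R):  # robust circle of a known mean radius
    s=least_squares(lambda c:np.hypot(k[:,0]-c[0],k[:,1]-c[1])-R,np.median(k[:,:2],0),loss='soft_l1',f_scale=.002)
    return s.x
def go(x,y,z):
    s=robot.read_state();R=Ro.from_rotvec(s['orientation']).as_matrix()
    d=R.T@(np.array([x,y,z])-s['tool_pos']); print('tool',np.round(s['tool_pos'],4),'need slide total',np.round(d/.25,3),'t',round(s['t'],2),'F',np.round(s['force'],1),'op',round(s['opening'],4),'gf',round(s['gripper_force'],1))
E
python3 - <<'E'
from h import *
T=np.load('top0.npz');S=np.load('scene0.npz')
W=cloud('top',T['d']);V=cloud('scene',S['d'])
tp=[(267.6,248.1),(334.4,169.9),(377.1,243.8),(214.1,179.1),(172.1,237.6)]
sc=[(307.6,191.6),(212.4,202.9),(237.6,170.4),(304.1,258.9),(377.3,222.8)]
H=[.095,.08,.067,.055,.116];R=[.0295,.0245,.0195,.0145,None]
for a,b,h,r in zip(tp,sc,H,R):
    P=tri(a,b);o=[]
    for n,x in(('top',a),('scene',b)):
        c,d=ray(n,*x);o.append(np.round((c+d*(h-c[2])/d[2])[:2],4))
    if r:
        for C in(W,V):
            k=C.reshape(-1,3);k=k[(abs(k[:,2]-h)<.005)&(np.hypot(k[:,0]-P[0],k[:,1]-P[1])<r+.008)]
            o.append((len(k),np.round(circ(k,r),4)))
    else:
        for C in(W,V):
            k=C.reshape(-1,3);k=k[(abs(k[:,2]-h)<.006)&(np.hypot(k[:,0]-P[0],k[:,1]-P[1])<.03)]; o.append((len(k),k.mean(0).round(4)))
    print(P.round(4),h,o)
go(.471,.255,.25)
E
```

```text
[0.452  0.0268 0.0949] 0.095 [array([0.4522, 0.0266]), array([0.452 , 0.0272]), (133, array([0.4501, 0.0282])), (100, array([0.4516, 0.0277]))]
[ 0.6505 -0.136   0.0806] 0.08 [array([ 0.651 , -0.1364]), array([ 0.6498, -0.1363]), (115, array([ 0.6482, -0.1344])), (99, array([ 0.6505, -0.1349]))]
[ 0.4688 -0.2422  0.0661] 0.067 [array([ 0.4686, -0.2418]), array([ 0.4701, -0.2411]), (97, array([ 0.4676, -0.2393])), (45, array([ 0.4692, -0.2403]))]
[0.6294 0.1686 0.0552] 0.055 [array([0.6293, 0.1687]), array([0.6294, 0.1683]), (67, array([0.6266, 0.1695])), (79, array([0.6289, 0.1691]))]
[0.4724 0.2536 0.1157] 0.116 [array([0.4723, 0.2536]), array([0.4729, 0.2536]), (185, array([0.471 , 0.2546, 0.1168])), (142, array([0.4747, 0.2552, 0.1148]))]
tool [0.1918 0.568  0.1955] need slide total [-1.459 -0.829 -0.217] t 0.1 F [ 1.5  0.2 -0.1] op 0.093 gf 0.0
```

Call:
play_rows(
  slide=[
    [-0.08,-0.045,0],
    [-0.16,-0.09,0],
    [-0.16,-0.09,0],
    [-0.16,-0.09,0],
    [-0.16,-0.09,0],
    [-0.16,-0.09,0],
    [-0.16,-0.09,0],
    [-0.16,-0.09,0],
  ],
  twist=[
    [0,0,0],
    [0,0,0],
    [0,0,0],
    [0,0,0],
    [0,0,0],
    [0,0,0],
    [0,0,0],
    [0,0,0],
  ],
  fingers=-1,
  force=20,
)

```text
t: 0.9
tool_pos: [0.423, 0.3109, 0.1962]
orientation: [-0.509, -3.1, 0.0]
force: [0.5, -0.7, 0.6]
opening: 0.0929
gripper_force: 0.0
```

```bash
python3 -c "
from h import *
go(.4725,.2542,.098)"
```

```text
tool [0.423  0.3109 0.1962] need slide total [-0.26  -0.151  0.393] t 0.9 F [ 0.5 -0.7  0.6] op 0.0929 gf 0.0
```

Call:
play_rows(
  slide=[
    [-0.13,-0.075,0],
    [-0.13,-0.076,0.03],
    [0,0,0.1],
    [0,0,0.12],
    [0,0,0.08],
    [0,0,0.04],
    [0,0,0.023],
    [0,0,0],
  ],
  twist=[
    [0,0,0],
    [0,0,0],
    [0,0,0],
    [0,0,0],
    [0,0,0],
    [0,0,0],
    [0,0,0],
    [0,0,0],
  ],
)

```text
t: 1.7
tool_pos: [0.4715, 0.256, 0.098]
orientation: [-0.509, -3.1, 0.001]
force: [0.8, -0.2, -0.1]
opening: 0.0929
gripper_force: 0.0
```

Call:
play_rows(
  slide=[
    [0,0,0],
    [0,0,0],
    [0,0,0],
    [0,0,0],
    [0,0,0],
    [0,0,0],
    [0,0,0],
    [0,0,0],
  ],
  twist=[
    [0,0,0],
    [0,0,0],
    [0,0,0],
    [0,0,0],
    [0,0,0],
    [0,0,0],
    [0,0,0],
    [0,0,0],
  ],
  fingers=1,
  force=15,
)

```text
t: 2.5
tool_pos: [0.4717, 0.256, 0.0982]
orientation: [-0.509, -3.1, 0.0]
force: [0.5, -0.8, 0.4]
opening: 0.0336
gripper_force: 0.0
```

```bash
python3 -c "
from h import *
go(.4725,.2542,.198)"
```

```text
tool [0.4717 0.256  0.0982] need slide total [-0.005 -0.006 -0.399] t 2.5 F [ 0.5 -0.8  0.4] op 0.0336 gf 0.0
```

Call:
play_rows(
  slide=[
    [0,0,0],
    [0,0,0],
    [0,0,0],
    [0,0,0],
    [0,0,0],
    [0,0,0],
    [0,0,0],
    [0,0,0],
  ],
  twist=[
    [0,0,0],
    [0,0,0],
    [0,0,0],
    [0,0,0],
    [0,0,0],
    [0,0,0],
    [0,0,0],
    [0,0,0],
  ],
)

```text
t: 3.3
tool_pos: [0.4718, 0.256, 0.0982]
orientation: [0.51, 3.1, 0.0]
force: [-0.9, 0.4, 0.2]
opening: 0.0005
gripper_force: 0.0
```

```bash
python3 -c "
from h import *
go(.4725,.2542,.198)
p,d=shot('scene');q,e=shot('top')
a=cv2.resize(p[170:290,320:440],(400,400));b=cv2.resize(q[180:300,120:240],(400,400))
cv2.imwrite('pics/g1.png',np.hstack([a,b])[:,:,::-1])"
```

```text
tool [0.4718 0.256  0.0982] need slide total [-0.005 -0.006 -0.399] t 3.3 F [-0.9  0.4  0.2] op 0.0005 gf 0.0
```

View pics/g1.png

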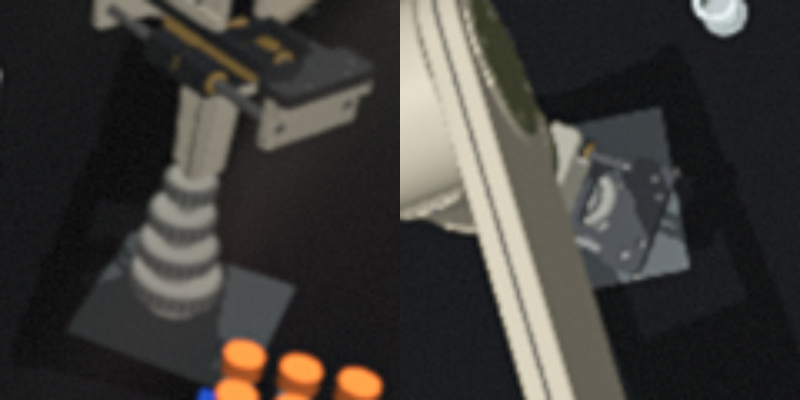

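The fingers are shut, apparently just above or at the top lid, with nothing gripped. I'll check where the fingertips really are from depth.

Run:
```python
from h import *
c=cams.get_calibration('scene');M=np.linalg.inv(c['world_from_camera'])
for z in(.098,.116,.06):
    P=M@[.4718,.256,z,1];print(z,c['fx']*P[0]/P[2]+c['cx'],c['fy']*P[1]/P[2]+c['cy'],P[2])
p,d=shot('scene');V=cloud('scene',d)
S=np.load('scene0.npz');V0=cloud('scene',S['d'])
for v in range(195,262,4): print(v,V[v,377].round(3),V0[v,377].round(3),p[v,377])
```

```text
0.098 377.35145041086344 229.22783334710036 0.8926931709246171
0.116 378.4409858098511 223.01892660986354 0.8824560215365302
0.06 375.131442890822 241.8789318434961 0.9143049307439115
195 [0.51  0.261 0.212] [0.202 0.103 0.001] [30 29 31]
199 [0.479 0.246 0.181] [ 0.22   0.114 -0.   ] [135 130 116]
203 [0.479 0.248 0.171] [ 0.237  0.125 -0.002] [132 127 114]
207 [0.478 0.249 0.16 ] [ 0.257  0.138 -0.   ] [132 127 113]
211 [0.477 0.25  0.15 ] [0.278 0.15  0.001] [114 110  99]
215 [0.479 0.253 0.14 ] [ 0.292  0.159 -0.001] [101  97  88]
219 [0.483 0.257 0.134] [0.46  0.245 0.116] [107 102  92]
223 [0.482 0.258 0.122] [0.473 0.253 0.115] [132 127 115]
227 [0.488 0.262 0.116] [0.486 0.261 0.115] [114 114 108]
231 [0.486 0.263 0.104] [0.485 0.263 0.104] [85 83 80]
235 [0.477 0.26  0.086] [0.479 0.261 0.088] [150 147 137]
239 [0.489 0.268 0.085] [0.491 0.269 0.087] [83 80 78]
243 [0.478 0.264 0.065] [0.48  0.265 0.066] [114 112 105]
247 [0.484 0.269 0.059] [0.484 0.269 0.059] [150 147 138]
251 [0.492 0.274 0.055] [0.491 0.274 0.054] [76 74 71]
255 [0.478 0.27  0.031] [0.479 0.27  0.031] [151 148 140]
259 [0.49  0.277 0.031] [0.493 0.279 0.033] [123 121 114]
```

The shut tips are really at z≈0.117, 19 mm above the reported 0.098, so the reported TCP z runs 19 mm below the real tips. I'll correct for that: open, go 21 mm lower, and close.

Call:
play_rows(
  slide=[
    [0,0,-0.02],
    [0,0,0],
    [0,0,0],
    [0,0,0],
    [0,0,0],
    [0,0,0],
    [0,0,0],
    [-0.003,-0.003,0],
  ],
  twist=[
    [0,0,0],
    [0,0,0],
    [0,0,0],
    [0,0,0],
    [0,0,0],
    [0,0,0],
    [0,0,0],
    [0,0,0],
  ],
  fingers=-0.3,
)

```text
t: 4.25
tool_pos: [0.4721, 0.2551, 0.1031]
orientation: [-0.509, -3.1, 0.0]
force: [0.5, -0.4, -0.2]
opening: 0.0585
gripper_force: 0.0
```

Call:
play_rows(
  slide=[
    [0,0,0],
    [0,0,0.02],
    [0,0,0.02],
    [0,0,0.02],
    [0,0,0.02],
    [0,0,0.025],
    [0,0,0],
    [0,0,0],
  ],
  twist=[
    [0,0,0],
    [0,0,0],
    [0,0,0],
    [0,0,0],
    [0,0,0],
    [0,0,0],
    [0,0,0],
    [0,0,0],
  ],
)

```text
t: 5.05
tool_pos: [0.472, 0.255, 0.0766]
orientation: [-0.509, -3.099, 0.001]
force: [-0.3, 0.7, -0.1]
opening: 0.0607
gripper_force: 0.0
```

Call:
play_rows(
  slide=[
    [0,0,0],
    [0,0,0],
    [0,0,0],
    [0,0,0],
    [0,0,0],
    [0,0,0],
    [0,0,0],
    [0,0,0],
  ],
  twist=[
    [0,0,0],
    [0,0,0],
    [0,0,0],
    [0,0,0],
    [0,0,0],
    [0,0,0],
    [0,0,0],
    [0,0,0],
  ],
  fingers=1,
)

```text
t: 5.85
tool_pos: [0.4723, 0.2551, 0.077]
orientation: [0.509, 3.1, 0.0]
force: [0.8, 0.5, 1.2]
opening: 0.0355
gripper_force: 15.0
```

```bash
python3 -c "
from h import *
go(.4725,.2542,.198)
p,d=shot('scene');q,e=shot('top')
a=cv2.resize(p[170:290,320:440],(400,400));b=cv2.resize(q[180:300,120:240],(400,400))
cv2.imwrite('pics/g2.png',np.hstack([a,b])[:,:,::-1])"
```

```text
tool [0.4723 0.2551 0.077 ] need slide total [-0.002 -0.003 -0.484] t 5.85 F [0.8 0.5 1.2] op 0.0355 gf 15.0
```

View pics/g2.png

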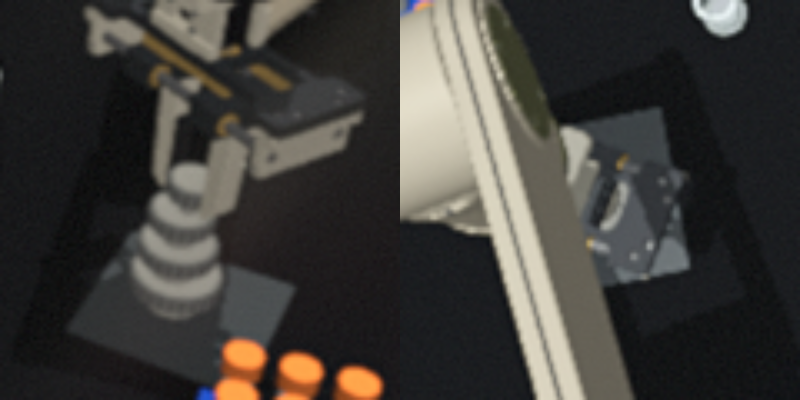

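The lid is gripped: opening 35.5 mm at 15 N, with a finger on each side of its flange. Lifting and moving to the smallest jar.

Call:
play_rows(
  slide=[
    [0,0,-0.04],
    [0,0,-0.09],
    [0,0,-0.1],
    [0,0,-0.1],
    [-0.12,-0.02,0],
    [-0.16,-0.03,0],
    [-0.16,-0.03,0],
    [-0.14,-0.025,0],
  ],
  twist=[
    [0,0,0],
    [0,0,0],
    [0,0,0],
    [0,0,0],
    [0,0,0],
    [0,0,0],
    [0,0,0],
    [0,0,0],
  ],
  force=20,
)

```text
t: 6.75
tool_pos: [0.6027, 0.1827, 0.1604]
orientation: [0.509, 3.099, 0.0]
force: [-0.5, 0.9, 0.9]
opening: 0.0358
gripper_force: 20.0
```

Run:
```python
from h import *
go(.629,.169,.035)
p,d=shot('scene');q,e=shot('top')
c=cams.get_calibration('scene');M=np.linalg.inv(c['world_from_camera']);t=robot.read_state()['tool_pos']
P=M@[*t,1];u,v=int(c['fx']*P[0]/P[2]+c['cx']),int(c['fy']*P[1]/P[2]+c['cy']);print(u,v)
a=cv2.resize(p[v-50:v+50,u-50:u+50],(400,400),interpolation=cv2.INTER_CUBIC);b=cv2.resize(p[215:290,345:420],(400,400),interpolation=cv2.INTER_CUBIC)
cv2.imwrite('pics/g3.png',np.hstack([a,b])[:,:,::-1])
# remaining pile tops
for n,D in(('top',e),('scene',d)):
    k=cloud(n,D).reshape(-1,3);k=k[np.hypot(k[:,0]-.472,k[:,1]-.255)<.04]
    k=k[(k[:,2]>.075)&(k[:,2]<.1)];print(n,len(k),k.mean(0).round(4) if len(k) else '', ((k.min(0)+k.max(0))/2).round(4) if len(k) else '')
np.savez('hold1',d=d,p=p)
```

```text
tool [0.6027 0.1827 0.1604] need slide total [-0.117 -0.019  0.502] t 6.75 F [-0.5  0.9  0.9] op 0.0358 gf 20.0
317 219
top 30 [0.4912 0.2569 0.0887] [0.491  0.256  0.0885]
scene 266 [0.4786 0.2549 0.0855] [0.4742 0.2531 0.083 ]
```

View pics/g3.png

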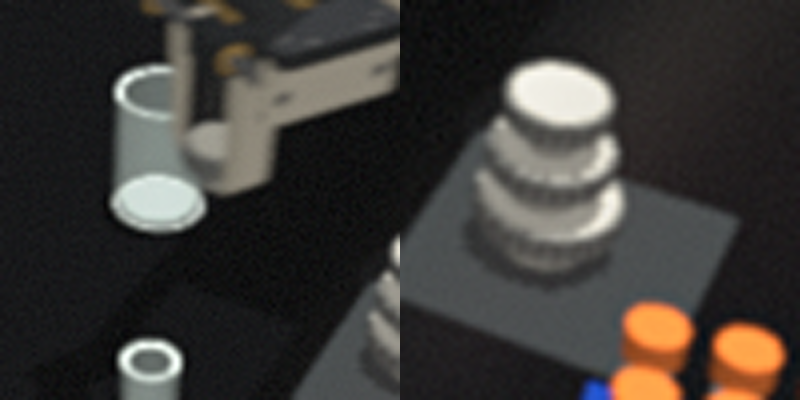

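The smallest lid is held level between the pads, and three lids remain piled at scene about (378,227). I'll measure the held lid's centre from depth.

```bash
cat >> h.py <<'E'
def held(R,f=None,du=(-4,3)):
    """centre of held lid in tool axes minus TCP, from the camera-side flange points"""
    if f: d=np.load(f)['d']
    else: _,d=shot('scene')
    s=robot.read_state();Q=Ro.from_rotvec(s['orientation']).as_matrix()
    k=(cloud('scene',d).reshape(-1,3)-s['tool_pos'])@Q
    k=k[(np.hypot(k[:,0],k[:,1])<R+.008)&(abs(k[:,1])<R-.003)&(k[:,2]<-.018)&(k[:,2]>-.045)]
    top=k[k[:,2]<-.034];side=k[(k[:,2]>-.036)&(k[:,2]<-.026)]
    print('n',len(k),len(side),'z',np.percentile(k[:,2],[2,98]).round(4),'side x,y ranges',side.min(0).round(4),side.max(0).round(4))
    r=least_squares(lambda c:np.hypot(side[:,0]-c[0],side[:,1])-R,[0],loss='soft_l1',f_scale=.002);print('x offset',r.x.round(4),'resid',np.median(abs(r.fun)).round(4))
E
python3 -c "
from h import *
held(.018,'hold1.npz')"
```

```text
n 125 28 z [-0.0415 -0.0253] side x,y ranges [-0.0169 -0.0084 -0.0344] [-0.0079  0.0147 -0.0262]
x offset [0.0017] resid 0.0011
```

Call:
play_rows(
  slide=[
    [-0.08,-0.012,0],
    [-0.043,-0.007,0.05],
    [0,0,0.1],
    [0,0,0.12],
    [0,0,0.1],
    [0,0,0.06],
    [0,0,0.04],
    [0,0,0.02],
  ],
  twist=[
    [0,0,0],
    [0,0,0],
    [0,0,0],
    [0,0,0],
    [0,0,0],
    [0,0,0],
    [0,0,0],
    [0,0,0],
  ],
)

```text
t: 7.65
tool_pos: [0.6284, 0.1696, 0.0363]
orientation: [-0.509, -3.099, 0.0]
force: [-0.5, 0.5, -0.4]
opening: 0.0358
gripper_force: 20.0
```

```bash
python3 -c "
from h import *
go(.629,.169,.035)
p,d=shot('scene');cv2.imwrite('pics/g4.png',cv2.resize(p[210:310,254:354],(400,400),interpolation=cv2.INTER_CUBIC)[:,:,::-1])"
```

```text
tool [0.6284 0.1696 0.0363] need slide total [-0.003 -0.001  0.005] t 7.65 F [-0.5  0.5 -0.4] op 0.0358 gf 20.0
```

View pics/g4.png

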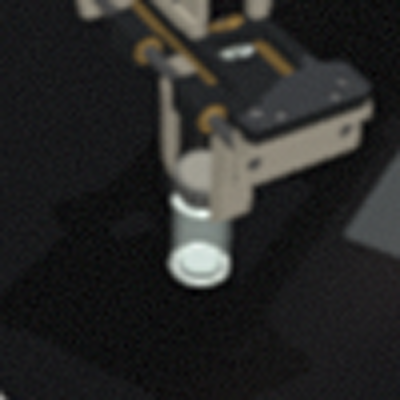

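The lid sits just above the rim, centred on it. I'll lower it a little, then release, then raise.

Call:
play_rows(
  slide=[
    [0,0,0.008],
    [0,0,0.006],
    [0,0,0],
    [0,0,0],
    [0,0,0],
    [0,0,0],
    [0,0,0],
    [0,0,0],
  ],
  twist=[
    [0,0,0],
    [0,0,0],
    [0,0,0],
    [0,0,0],
    [0,0,0],
    [0,0,0],
    [0,0,0],
    [0,0,0],
  ],
)

```text
t: 8.5
tool_pos: [0.6288, 0.1694, 0.0334]
orientation: [-0.509, -3.1, 0.0]
force: [-0.5, -0.5, -0.7]
opening: 0.0356
gripper_force: 20.0
```

Call:
play_rows(
  slide=[
    [0,0,0],
    [0,0,0],
    [0,0,0],
    [0,0,0],
    [0,0,-0.02],
    [0,0,-0.06],
    [0,0,-0.14],
    [0,0,-0.17],
  ],
  twist=[
    [0,0,0],
    [0,0,0],
    [0,0,0],
    [0,0,0],
    [0,0,0],
    [0,0,0],
    [0,0,0],
    [0,0,0],
  ],
  fingers=-0.4,
)

```text
t: 9.3
tool_pos: [0.6274, 0.1692, 0.1312]
orientation: [-0.509, -3.097, 0.002]
force: [0.1, 0.9, 0.7]
opening: 0.065
gripper_force: 0.0
```

```bash
cat >> h.py <<'E'
def lidcheck(x,y,ztop,R):
    for n in('scene','top'):
        _,d=shot(n);k=cloud(n,d).reshape(-1,3);k=k[(np.hypot(k[:,0]-x,k[:,1]-y)<R+.006)&(abs(k[:,2]-ztop)<.008)]
        if len(k)<10: print(n,'few');continue
        A=np.c_[k[:,:2]-[x,y],np.ones(len(k))];i=np.hypot(*A[:,:2].T)<R-.004
        c=np.linalg.lstsq(A[i],k[i,2],rcond=None)[0]
        print(n,len(k),'centre',((k.min(0)+k.max(0))/2).round(4),k.mean(0).round(4),'z',c[2].round(4),'tilt deg',np.degrees(c[:2]).round(1))
E
python3 -c "
from h import *
go(.4728,.2545,.12)
lidcheck(.629,.169,.069,.018); lidcheck(.473,.2545,.088,.023)"
```

```text
tool [0.6274 0.1692 0.1312] need slide total [0.695 0.126 0.046] t 9.3 F [0.1 0.9 0.7] op 0.065 gf 0.0
scene 166 centre [0.6286 0.1715 0.0663] [0.631  0.1717 0.0677] z 0.0688 tilt deg [-2.4 -2. ]
top few
scene 227 centre [0.4741 0.2534 0.0858] [0.4771 0.2539 0.0868] z 0.0876 tilt deg [ 0.1 -0.7]
top few
```

Smallest lid is home: top at 0.069, level. Next, the small lid.

Call:
play_rows(
  slide=[
    [0.1,0.018,0],
    [0.16,0.029,0],
    [0.17,0.03,0],
    [0.16,0.029,0],
    [0.104,0.02,0.03],
    [0,0,0.09],
    [0,0,0.1],
    [0,0,0.07],
  ],
  twist=[
    [0,0,0],
    [0,0,0],
    [0,0,0],
    [0,0,0],
    [0,0,0],
    [0,0,0],
    [0,0,0],
    [0,0,0],
  ],
)

```text
t: 10.3
tool_pos: [0.4725, 0.2544, 0.0559]
orientation: [-0.508, -3.097, 0.003]
force: [-0.6, -0.5, -0.1]
opening: 0.0652
gripper_force: 0.0
```

```bash
python3 -c "
from h import *
go(.473,.254,.049)"
```

```text
tool [0.4725 0.2544 0.0559] need slide total [-0.003 -0.001  0.027] t 10.3 F [-0.6 -0.5 -0.1] op 0.0652 gf 0.0
```

Call:
play_rows(
  slide=[
    [-0.003,0,0.015],
    [0,0,0.012],
    [0,0,0],
    [0,0,0],
    [0,0,0],
    [0,0,0],
    [0,0,0],
    [0,0,0],
  ],
  twist=[
    [0,0,0],
    [0,0,0],
    [0,0,0],
    [0,0,0],
    [0,0,0],
    [0,0,0],
    [0,0,0],
    [0,0,0],
  ],
)

```text
t: 11.1
tool_pos: [0.4753, 0.2546, 0.0519]
orientation: [0.509, 3.1, 0.0]
force: [0.1, -1.1, -1.0]
opening: 0.0648
gripper_force: 0.0
```

Call:
play_rows(
  slide=[
    [0,0,0],
    [0,0,0],
    [0,0,0],
    [0,0,0],
    [0,0,0],
    [0,0,0],
    [0,0,0],
    [0,0,0],
  ],
  twist=[
    [0,0,0],
    [0,0,0],
    [0,0,0],
    [0,0,0],
    [0,0,0],
    [0,0,0],
    [0,0,0],
    [0,0,0],
  ],
  fingers=1,
  force=20,
)

```text
t: 11.9
tool_pos: [0.4752, 0.2546, 0.0517]
orientation: [0.509, 3.1, 0.0]
force: [0.5, -0.0, -0.7]
opening: 0.0457
gripper_force: 20.0
```

Gripped at 45.7 mm. Lifting and crossing to the small jar.

Call:
play_rows(
  slide=[
    [0,0,-0.05],
    [0,0,-0.12],
    [0,0,-0.15],
    [-0.015,-0.05,-0.1],
    [-0.04,-0.12,0],
    [-0.05,-0.155,0],
    [-0.055,-0.17,0],
    [-0.055,-0.17,0],
  ],
  twist=[
    [0,0,0],
    [0,0,0],
    [0,0,0],
    [0,0,0],
    [0,0,0],
    [0,0,0],
    [0,0,0],
    [0,0,0],
  ],
)

```text
t: 12.7
tool_pos: [0.4729, 0.0786, 0.158]
orientation: [0.508, 3.099, 0.001]
force: [0.6, -0.4, 0.8]
opening: 0.0454
gripper_force: 20.0
```

Call:
play_rows(
  slide=[
    [-0.055,-0.17,0],
    [-0.055,-0.17,0],
    [-0.055,-0.17,0],
    [-0.055,-0.17,0],
    [-0.055,-0.17,0],
    [-0.052,-0.17,0],
    [-0.04,-0.12,0],
    [-0.02,-0.06,0],
  ],
  twist=[
    [0,0,0],
    [0,0,0],
    [0,0,0],
    [0,0,0],
    [0,0,0],
    [0,0,0],
    [0,0,0],
    [0,0,0],
  ],
)

```text
t: 13.5
tool_pos: [0.4683, -0.2381, 0.1577]
orientation: [0.513, 3.098, -0.001]
force: [-0.4, -0.3, -0.2]
opening: 0.0453
gripper_force: 20.0
```

```bash
python3 -c "
from h import *
go(.469,-.241,.05)
held(.023);go(.469,-.241,.05)
_,d=shot('top');k=cloud('top',d).reshape(-1,3)
for h in(.060,.032):
    q=k[(np.hypot(k[:,0]-.473,k[:,1]-.254)<.045)&(abs(k[:,2]-h)<.005)];print(h,len(q),((q.min(0)+q.max(0))/2).round(4),q.mean(0).round(4))
"
```

```text
tool [ 0.4683 -0.2381  0.1577] need slide total [-0.006 -0.01   0.431] t 13.5 F [-0.4 -0.3 -0.2] op 0.0453 gf 20.0
n 70 38 z [-0.0386 -0.0207] side x,y ranges [-0.0216 -0.0195 -0.0359] [ 0.024   0.0196 -0.026 ]
x offset [0.0028] resid 0.0023
tool [ 0.4683 -0.239   0.1576] need slide total [-0.005 -0.006  0.43 ] t 13.55 F [-1.7 -1.1  0. ] op 0.0454 gf 20.0
0.06 381 [0.4716 0.2541 0.0601] [0.4722 0.2538 0.0608]
0.032 116 [0.4717 0.2568 0.032 ] [0.4608 0.244  0.0322]
```

Call:
play_rows(
  slide=[
    [-0.01,-0.004,0.05],
    [-0.005,-0.002,0.1],
    [0,0,0.12],
    [0,0,0.08],
    [0,0,0.05],
    [0,0,0.03],
    [0,0,0],
    [0,0,0],
  ],
  twist=[
    [0,0,0],
    [0,0,0],
    [0,0,0],
    [0,0,0],
    [0,0,0],
    [0,0,0],
    [0,0,0],
    [0,0,0],
  ],
)

```text
t: 14.4
tool_pos: [0.4725, -0.237, 0.0497]
orientation: [0.507, 3.099, -0.0]
force: [-0.1, 0.4, 3.9]
opening: 0.0458
gripper_force: 20.0
```

```bash
python3 -c "
from h import *
p,d=shot('scene');go(.469,-.241,.05);cv2.imwrite('pics/g5.png',cv2.resize(p[120:220,188:288],(400,400),interpolation=cv2.INTER_CUBIC)[:,:,::-1])"
```

```text
tool [ 0.4724 -0.2371  0.0497] need slide total [ 0.008 -0.019 -0.001] t 14.45 F [-0.6  0.1  3.7] op 0.0461 gf 20.0
```

View pics/g5.png

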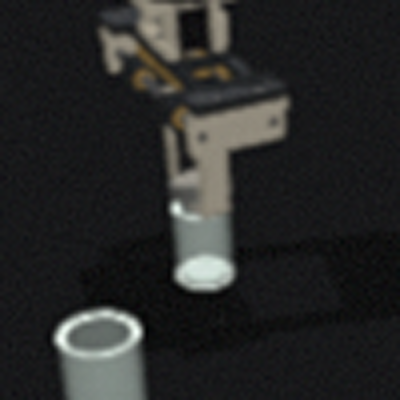

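The lid is over the small jar but 4–5 mm off in y, with 4 N of contact. I'll raise it, recheck the jar and correct.

Call:
play_rows(
  slide=[
    [0,0,-0.04],
    [0,0,-0.06],
    [0,0,-0.06],
    [0,-0.02,0],
    [0,0,0],
    [0,0,0],
    [0,0,0],
    [0,0,0],
  ],
  twist=[
    [0,0,0],
    [0,0,0],
    [0,0,0],
    [0,0,0],
    [0,0,0],
    [0,0,0],
    [0,0,0],
    [0,0,0],
  ],
)

```text
t: 15.25
tool_pos: [0.4696, -0.2424, 0.0885]
orientation: [-0.51, -3.099, -0.001]
force: [0.9, 0.1, -1.3]
opening: 0.0455
gripper_force: 20.0
```

```bash
python3 -c "
from h import *
p,d=shot('scene');go(.469,-.241,.05)
k=cloud('scene',d).reshape(-1,3)
j=k[(abs(k[:,2]-.067)<.005)&(np.hypot(k[:,0]-.469,k[:,1]+.241)<.03)];print(len(j),circ(j,.0195).round(4))
b=k[(k[:,2]<.03)&(k[:,2]>.003)&(np.hypot(k[:,0]-.469,k[:,1]+.241)<.03)];print(b.min(0),b.max(0),len(b))
k=cloud('scene',np.load('scene0.npz')['d']).reshape(-1,3)
b=k[(k[:,2]<.03)&(k[:,2]>.003)&(np.hypot(k[:,0]-.469,k[:,1]+.241)<.03)];print(b.min(0),b.max(0),len(b))
np.savez('hold2',d=d,p=p);held(.023,'hold2.npz')
cv2.imwrite('pics/g6.png',cv2.resize(p[120:220,188:288],(400,400),interpolation=cv2.INTER_CUBIC)[:,:,::-1])"
```

```text
tool [ 0.4697 -0.2425  0.0886] need slide total [0.004 0.005 0.154] t 15.3 F [0.1 0.5 0. ] op 0.0458 gf 20.0
51 [ 0.47   -0.2393]
[ 0.45702979 -0.247773    0.00327448] [ 0.49104224 -0.21839301  0.02991824] 93
[ 0.45954778 -0.24752627  0.00304751] [ 0.49159541 -0.21692571  0.02938265] 91
n 62 10 z [-0.0448 -0.0196] side x,y ranges [-0.0214  0.0028 -0.0358] [ 0.0198  0.0183 -0.0272]
x offset [0.0017] resid 0.0005
```

View pics/g6.png

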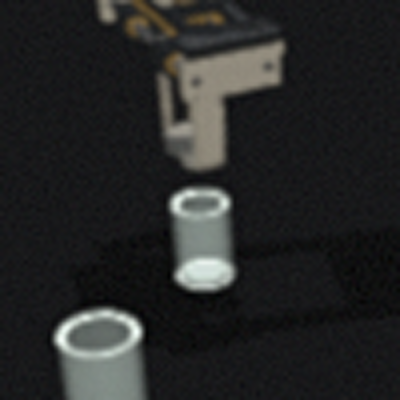

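The jar hasn't moved (rim still at (238,170)). The earlier offset came from reading the pose before the arm had settled. I'll apply a small correction and descend.

Call:
play_rows(
  slide=[
    [-0.005,0.006,0],
    [0,0,0.03],
    [0,0,0.04],
    [0,0,0.04],
    [0,0,0.03],
    [0,0,0.01],
    [0,0,0],
    [0,0,0],
  ],
  twist=[
    [0,0,0],
    [0,0,0],
    [0,0,0],
    [0,0,0],
    [0,0,0],
    [0,0,0],
    [0,0,0],
    [0,0,0],
  ],
)

```text
t: 16.1
tool_pos: [0.4719, -0.2418, 0.0519]
orientation: [0.509, 3.1, -0.0]
force: [-0.6, -0.2, 0.2]
opening: 0.046
gripper_force: 20.0
```

Call:
play_rows(
  slide=[
    [0,0,0.006],
    [0,0,0.006],
    [0,0,0],
    [0,0,0],
    [0,0,0],
    [0,0,0],
    [0,0,0],
    [0,0,0],
  ],
  twist=[
    [0,0,0],
    [0,0,0],
    [0,0,0],
    [0,0,0],
    [0,0,0],
    [0,0,0],
    [0,0,0],
    [0,0,0],
  ],
)

```text
t: 16.9
tool_pos: [0.4721, -0.2419, 0.0492]
orientation: [0.509, 3.099, -0.001]
force: [-0.4, 0.3, 5.5]
opening: 0.046
gripper_force: 20.0
```

Call:
play_rows(
  slide=[
    [0,0,0],
    [0,0,0],
    [0,0,0],
    [0,0,0],
    [0,0,-0.02],
    [0,0,-0.06],
    [0,0,-0.14],
    [0,0,-0.18],
  ],
  twist=[
    [0,0,0],
    [0,0,0],
    [0,0,0],
    [0,0,0],
    [0,0,0],
    [0,0,0],
    [0,0,0],
    [0,0,0],
  ],
  fingers=-0.7,
)

```text
t: 17.7
tool_pos: [0.4703, -0.2408, 0.1489]
orientation: [-0.509, -3.097, -0.002]
force: [0.2, -0.7, -0.7]
opening: 0.0789
gripper_force: 0.0
```

```bash
python3 -c "
from h import *
go(.4720,.254,.12)
lidcheck(.4695,-.2405,.081,.023)"
```

```text
tool [ 0.4703 -0.2408  0.1489] need slide total [0.627 1.877 0.119] t 17.7 F [ 0.2 -0.7 -0.7] op 0.0789 gf 0.0
scene 61 centre [ 0.4717 -0.2402  0.0814] [ 0.4747 -0.233   0.083 ] z 0.0823 tilt deg [-12.1  -2.4]
top few
```

Moving back toward the pile, then checking this lid once the view is clear.

Call:
play_rows(
  slide=[
    [0.03,0.09,0],
    [0.05,0.15,0],
    [0.06,0.18,0],
    [0.06,0.18,0],
    [0.06,0.18,0],
    [0.06,0.18,0],
    [0.06,0.18,0],
    [0.06,0.18,0],
  ],
  twist=[
    [0,0,0],
    [0,0,0],
    [0,0,0],
    [0,0,0],
    [0,0,0],
    [0,0,0],
    [0,0,0],
    [0,0,0],
  ],
)

```text
t: 18.6
tool_pos: [0.4732, 0.1081, 0.1501]
orientation: [0.509, 3.098, 0.001]
force: [1.1, -0.5, 0.4]
opening: 0.0793
gripper_force: 0.0
```

Call:
play_rows(
  slide=[
    [0.06,0.18,0],
    [0.06,0.17,0],
    [0.04,0.13,0],
    [0.027,0.077,0],
    [0,0,0],
    [0,0,0],
    [0,0,0],
    [0,0,0],
  ],
  twist=[
    [0,0,0],
    [0,0,0],
    [0,0,0],
    [0,0,0],
    [0,0,0],
    [0,0,0],
    [0,0,0],
    [0,0,0],
  ],
)

```text
t: 19.4
tool_pos: [0.4737, 0.252, 0.149]
orientation: [0.512, 3.099, -0.0]
force: [0.7, 0.6, -0.0]
opening: 0.0792
gripper_force: 0.0
```

```bash
python3 -c "
from h import *
lidcheck(.4695,-.2405,.081,.023)
go(.472,.254,.0235)
p,d=shot('scene');k=cloud('scene',d).reshape(-1,3);k=k[(np.hypot(k[:,0]-.472,k[:,1]-.254)<.034)&(abs(k[:,2]-.06)<.004)];print('large lid',((k.min(0)+k.max(0))/2).round(4),len(k))
q,_=shot('top')
cv2.imwrite('pics/g7.png',np.hstack([cv2.resize(p[120:220,188:288],(400,400),interpolation=cv2.INTER_CUBIC),cv2.resize(q[215:270,350:405],(400,400),interpolation=cv2.INTER_CUBIC)])[:,:,::-1])"
```

```text
scene 63 centre [ 0.4713 -0.24    0.081 ] [ 0.4761 -0.2345  0.0822] z 0.0818 tilt deg [-3.9 -5.6]
top 132 centre [ 0.4676 -0.2406  0.0831] [ 0.461  -0.2462  0.0854] z 0.0877 tilt deg [4.7 8.1]
tool [0.4736 0.2522 0.1489] need slide total [0.009 0.005 0.501] t 19.5 F [-0.3  0.1  0.6] op 0.079 gf 0.0
large lid [0.4737 0.2527 0.0596] 293
```

View pics/g7.png

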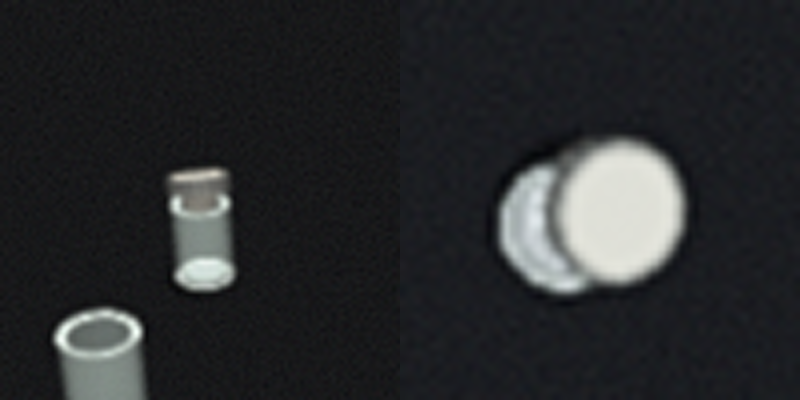

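The small lid is tilted: its +x+y side is caught on the rim, lid at top-view (380,243). I'll work out how far off it is.

```bash
python3 -c "
from h import *
q,d=shot('top');go(.4695,-.2405,.12)
c,r=ray('top',379.9-.4,243.4-.4)
print((c+r*(.084-c[2])/r[2]).round(4))
W=cloud('top',d);k=W[215:270,350:405].reshape(-1,3)
k=k[k[:,2]>.074];k=k[np.hypot(k[:,0]-.469,k[:,1]+.241)<.035];i=np.ones(len(k),bool)
for _ in range(5):
    A=np.c_[k[:,:2]-[.469,-.241],np.ones(len(k))];s=np.linalg.lstsq(A[i],k[i,2],rcond=None)[0];e=k[:,2]-A@s;i=abs(e)<.004
print(len(k),i.sum(),'tilt',np.degrees(s[:2]).round(1),'z',s[2].round(4),'ctr',((k[i].min(0)+k[i].max(0))/2).round(4),k[i].mean(0).round(4),k[i].min(0).round(4),k[i].max(0).round(4))
# jar bottom in top image vs start
p0=np.load('top0.npz')['p'];cv2.imwrite('pics/x.png',np.hstack([p0[215:270,350:405],q[215:270,350:405]]))
"
```

```text
tool [0.4735 0.2526 0.1488] need slide total [-0.618 -1.873  0.115] t 19.65 F [-0.4 -0.1 -0.1] op 0.0789 gf 0.0
[ 0.4692 -0.2443  0.084 ]
299 255 tilt [13.5 18.7] z 0.0908 ctr [ 0.4661 -0.2411  0.0894] [ 0.4661 -0.2416  0.09  ] [ 0.4446 -0.2634  0.0782] [ 0.4877 -0.2188  0.1006]
```

Run:
```python
from h import *
R=Ro.from_rotvec([.509,3.1,0]).as_matrix()
for f,t,o in(('hold1.npz',[.6027,.1827,.1604],.0358),('hold2.npz',[.4697,-.2425,.0886],.0458)):
    d=np.load(f)['d'];k=(cloud('scene',d).reshape(-1,3)-t)@R
    for nm,lo,hi in(('near',o/2-.002,o/2+.022),('far',-o/2-.022,-o/2+.002)):
        for a,b in((-.06,-.045),(-.045,-.03),(-.03,-.01)):
            q=k[(abs(k[:,0])<.02)&(k[:,1]>lo)&(k[:,1]<hi)&(k[:,2]>a)&(k[:,2]<b)]
            if len(q)>3: print(f,nm,a,len(q),'x',np.percentile(q[:,0],[5,50,95]).round(4),'y',np.percentile(q[:,1],[5,50,95]).round(4),'zmax',q[:,2].max().round(4))
c=cams.get_calibration('scene');M=np.linalg.inv(c['world_from_camera'])
for z in(.067,.12):
    P=M@[.4695,-.2405,z,1];print(z,(c['fx']*P[0]/P[2]+c['cx']-188)*4,(c['fy']*P[1]/P[2]+c['cy']-120)*4)
P=M@[.4697,-.2425,.1076,1];print('tips expected',(c['fx']*P[0]/P[2]+c['cx']-188)*4,(c['fy']*P[1]/P[2]+c['cy']-120)*4)
for y in (.023,.04):
    w=R@[0,y,-.019]+[.4697,-.2425,.0886];P=M@[*w,1];print('near tip',y,(c['fx']*P[0]/P[2]+c['cx']-188)*4,(c['fy']*P[1]/P[2]+c['cy']-120)*4)
```

```text
hold1.npz near -0.06 70 x [-0.0094 -0.0073  0.0077] y [0.021  0.0334 0.0354] zmax -0.0456
hold1.npz near -0.045 66 x [-0.0096 -0.0056  0.0073] y [0.0169 0.032  0.0337] zmax -0.0302
hold1.npz near -0.03 14 x [-0.0097 -0.0083 -0.0001] y [0.0163 0.0241 0.029 ] zmax -0.0224
hold1.npz far -0.06 64 x [-0.0095 -0.005   0.0086] y [-0.0292 -0.0183 -0.0162] zmax -0.0454
hold1.npz far -0.045 39 x [-0.0098 -0.0081  0.0058] y [-0.0287 -0.0192 -0.0162] zmax -0.0303
hold1.npz far -0.03 6 x [-0.0092 -0.0087 -0.0076] y [-0.0265 -0.0238 -0.0202] zmax -0.0221
hold2.npz near -0.06 33 x [-0.0097 -0.003   0.007 ] y [0.0309 0.0397 0.0425] zmax -0.0455
hold2.npz near -0.045 34 x [-0.0099 -0.0044  0.0065] y [0.0223 0.0373 0.0407] zmax -0.03
hold2.npz near -0.03 9 x [-0.009  -0.0056  0.0059] y [0.0269 0.0326 0.0361] zmax -0.0228
hold2.npz far -0.06 26 x [-0.0097 -0.0042  0.0059] y [-0.0324 -0.024  -0.0215] zmax -0.0462
hold2.npz far -0.045 17 x [-0.0091 -0.0048  0.0054] y [-0.0356 -0.0238 -0.0211] zmax -0.0345
0.067 199.4738036977742 201.61746850661768
0.12 194.75353060661791 140.07646057169256
tips expected 193.9533580984887 154.03003907227696
near tip 0.023 205.66339247178462 166.30972103240617
near tip 0.04 214.53808717100492 175.6179778605191
```

The tool frame's xy checks out, and the tips sit 21 mm behind the reported TCP. The lid probably tilted in the grip at the first contact. I'm over the pile, so I'll take the large lid now and right the small lid afterwards, letting the arm settle before every descent.

Call:
play_rows(
  slide=[
    [0.009,0.005,0.04],
    [0,0,0.1],
    [0,0,0.13],
    [0,0,0.11],
    [0,0,0.07],
    [0,0,0.04],
    [0,0,0.025],
    [0,0,0],
  ],
  twist=[
    [0,0,0],
    [0,0,0],
    [0,0,0],
    [0,0,0],
    [0,0,0],
    [0,0,0],
    [0,0,0],
    [0,0,0],
  ],
)

```text
t: 20.45
tool_pos: [0.4713, 0.2549, 0.0194]
orientation: [-0.509, -3.099, 0.001]
force: [-0.4, -0.7, -0.5]
opening: 0.0788
gripper_force: 0.0
```

Call:
play_rows(
  slide=[
    [0,0,0],
    [0,0,0],
    [0,0,0],
    [0,0,0],
    [0,0,0],
    [0,0,0],
    [0,0,0],
    [0,0,0],
  ],
  twist=[
    [0,0,0],
    [0,0,0],
    [0,0,0],
    [0,0,0],
    [0,0,0],
    [0,0,0],
    [0,0,0],
    [0,0,0],
  ],
  fingers=1,
  force=30,
)

```text
t: 21.25
tool_pos: [0.4723, 0.2551, 0.0208]
orientation: [0.509, 3.099, 0.001]
force: [-0.5, -0.4, 6.2]
opening: 0.0553
gripper_force: 30.0
```

```bash
python3 -c "
from h import *
go(.65,-.1355,.16)"
```

```text
tool [0.4723 0.2551 0.0208] need slide total [-1.174 -1.252 -0.557] t 21.25 F [-0.5 -0.4  6.2] op 0.0553 gf 30.0
```

Call:
play_rows(
  slide=[
    [0,0,-0.04],
    [0,0,-0.12],
    [0,0,-0.16],
    [0,0,-0.15],
    [-0.04,-0.04,-0.08],
    [-0.09,-0.095,0],
    [-0.12,-0.13,0],
    [-0.12,-0.13,0],
  ],
  twist=[
    [0,0,0],
    [0,0,0],
    [0,0,0],
    [0,0,0],
    [0,0,0],
    [0,0,0],
    [0,0,0],
    [0,0,0],
  ],
)

```text
t: 22.05
tool_pos: [0.528, 0.131, 0.1583]
orientation: [0.507, 3.1, 0.001]
force: [0.3, 0.1, -0.4]
opening: 0.0552
gripper_force: 30.0
```

Call:
play_rows(
  slide=[
    [-0.12,-0.13,0],
    [-0.12,-0.13,0],
    [-0.12,-0.13,0],
    [-0.12,-0.13,0],
    [-0.12,-0.13,0],
    [-0.1,-0.105,0],
    [-0.07,-0.07,0],
    [-0.034,-0.032,0],
  ],
  twist=[
    [0,0,0],
    [0,0,0],
    [0,0,0],
    [0,0,0],
    [0,0,0],
    [0,0,0],
    [0,0,0],
    [0,0,0],
  ],
)

```text
t: 22.85
tool_pos: [0.6497, -0.1378, 0.1574]
orientation: [-0.513, -3.099, 0.0]
force: [0.2, -0.1, -0.6]
opening: 0.0552
gripper_force: 30.0
```

Call:
play_rows(
  slide=[
    [0,0,0.05],
    [0,0,0.05],
    [0,0,0.04],
    [0,0,0],
    [0,0,0],
    [0,0,0],
    [0,0,0],
    [0,0,0],
  ],
  twist=[
    [0,0,0],
    [0,0,0],
    [0,0,0],
    [0,0,0],
    [0,0,0],
    [0,0,0],
    [0,0,0],
    [0,0,0],
  ],
)

```text
t: 23.65
tool_pos: [0.6499, -0.1355, 0.1232]
orientation: [0.509, 3.099, -0.0]
force: [-0.1, -0.5, -1.3]
opening: 0.0555
gripper_force: 30.0
```

```bash
python3 -c "
from h import *
p,d=shot('scene','s3.png');np.savez('hold3',p=p,d=d);go(.65,-.1355,.061);held(.028,'hold3.npz')
q,e=shot('top');k=cloud('top',e).reshape(-1,3);m=k[(np.hypot(k[:,0]-.472,k[:,1]-.255)<.042)&(abs(k[:,2]-.032)<.005)];print('largest lid',len(m),((m.min(0)+m.max(0))/2).round(4),m.mean(0).round(4))
cv2.imwrite('pics/g8.png',np.hstack([cv2.resize(p[140:240,160:260],(400,400),interpolation=cv2.INTER_CUBIC),cv2.resize(q[130:255,275:400],(400,400))])[:,:,::-1])"
```

```text
tool [ 0.6498 -0.1356  0.123 ] need slide total [-0.     0.001  0.248] t 23.7 F [ 0.3 -0.3 -0.1] op 0.0553 gf 30.0
n 153 32 z [-0.0407 -0.0198] side x,y ranges [-0.0303 -0.0038 -0.0359] [ 0.0234  0.0246 -0.0262]
x offset [-0.0019] resid 0.0008
largest lid 495 [0.4716 0.2566 0.0321] [0.4711 0.2555 0.0328]
```

View pics/g8.png

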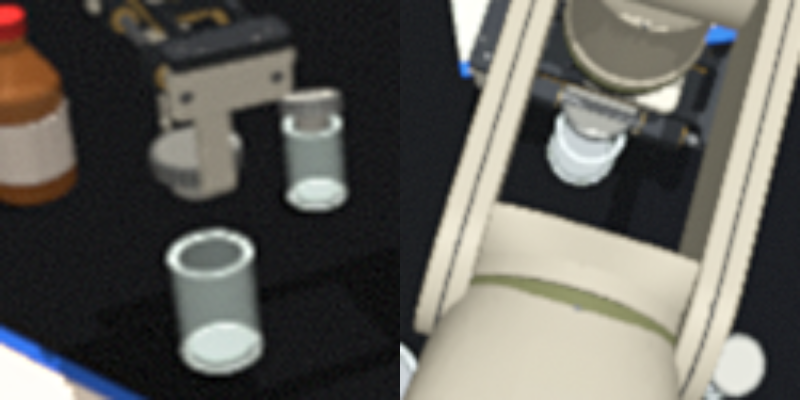

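The large lid is held level above its jar, with the jar rim at crop (210,253). Offset is under 2 mm, so I'm descending.

Call:
play_rows(
  slide=[
    [0.003,0,0.03],
    [0,0,0.06],
    [0,0,0.06],
    [0,0,0.05],
    [0,0,0.03],
    [0,0,0.01],
    [0,0,0],
    [0,0,0],
  ],
  twist=[
    [0,0,0],
    [0,0,0],
    [0,0,0],
    [0,0,0],
    [0,0,0],
    [0,0,0],
    [0,0,0],
    [0,0,0],
  ],
)

```text
t: 24.55
tool_pos: [0.6493, -0.1354, 0.0631]
orientation: [0.509, 3.099, -0.0]
force: [0.9, -0.0, 0.5]
opening: 0.0552
gripper_force: 30.0
```

Call:
play_rows(
  slide=[
    [0,0,0.006],
    [0,0,0.006],
    [0,0,0.004],
    [0,0,0],
    [0,0,0],
    [0,0,0],
    [0,0,0],
    [0,0,0],
  ],
  twist=[
    [0,0,0],
    [0,0,0],
    [0,0,0],
    [0,0,0],
    [0,0,0],
    [0,0,0],
    [0,0,0],
    [0,0,0],
  ],
)

```text
t: 25.35
tool_pos: [0.6488, -0.1353, 0.0585]
orientation: [0.51, 3.1, -0.0]
force: [-1.3, -0.3, -0.4]
opening: 0.0552
gripper_force: 30.0
```

Call:
play_rows(
  slide=[
    [0,0,0],
    [0,0,0],
    [0,0,0],
    [0,0,0],
    [0,0,0],
    [0,0,0],
    [0,0,-0.02],
    [0,0,-0.06],
  ],
  twist=[
    [0,0,0],
    [0,0,0],
    [0,0,0],
    [0,0,0],
    [0,0,0],
    [0,0,0],
    [0,0,0],
    [0,0,0],
  ],
  fingers=-0.7,
)

```text
t: 26.15
tool_pos: [0.6474, -0.1349, 0.0772]
orientation: [-0.509, -3.097, -0.001]
force: [-0.1, 0.4, -1.8]
opening: 0.0789
gripper_force: 0.0
```

Call:
play_rows(
  slide=[
    [0,0,-0.12],
    [0,0,-0.14],
    [0,0,-0.05],
    [0,0,0],
    [0,0,0],
    [0,0,0],
    [0,0,0],
    [0,0,0],
  ],
  twist=[
    [0,0,0],
    [0,0,0],
    [0,0,0],
    [0,0,0],
    [0,0,0],
    [0,0,0],
    [0,0,0],
    [0,0,0],
  ],
)

```text
t: 26.95
tool_pos: [0.648, -0.1351, 0.1544]
orientation: [-0.509, -3.098, -0.0]
force: [0.3, -0.2, -0.3]
opening: 0.0786
gripper_force: 0.0
```

```bash
python3 -c "
from h import *
lidcheck(.65,-.1355,.094,.028);go(.4695,-.2405,.12)"
```

```text
scene 244 centre [ 0.6516 -0.1334  0.0914] [ 0.6535 -0.1301  0.093 ] z 0.0941 tilt deg [-0.1 -0.6]
top 369 centre [ 0.6467 -0.1333  0.0943] [ 0.6459 -0.1319  0.0948] z 0.0951 tilt deg [-0.8  0.3]
tool [ 0.6484 -0.1352  0.1551] need slide total [ 0.543 -0.628  0.141] t 27.05 F [-0.2  0.5  0.4] op 0.0794 gf 0.0
```

The large lid is home and level (top 0.094). Now regrasping the tilted small lid to straighten it.

Call:
play_rows(
  slide=[
    [0.06,-0.07,0],
    [0.1,-0.115,0],
    [0.12,-0.14,0],
    [0.12,-0.14,0],
    [0.09,-0.103,0],
    [0.053,-0.06,0],
    [0,0,0],
    [0,0,0],
  ],
  twist=[
    [0,0,0],
    [0,0,0],
    [0,0,0],
    [0,0,0],
    [0,0,0],
    [0,0,0],
    [0,0,0],
    [0,0,0],
  ],
)

```text
t: 27.85
tool_pos: [0.4701, -0.2407, 0.1562]
orientation: [0.511, 3.099, 0.0]
force: [-0.1, -0.7, -0.4]
opening: 0.079
gripper_force: 0.0
```

```bash
python3 -c "
from h import *
go(.4695,-.2405,.052)"
```

```text
tool [ 0.4701 -0.2407  0.1562] need slide total [ 0.003 -0.     0.417] t 27.85 F [-0.1 -0.7 -0.4] op 0.079 gf 0.0
```

Call:
play_rows(
  slide=[
    [0.003,0,0.05],
    [0,0,0.1],
    [0,0,0.1],
    [0,0,0.08],
    [0,0,0.05],
    [0,0,0.03],
    [0,0,0.007],
    [0,0,0],
  ],
  twist=[
    [0,0,0],
    [0,0,0],
    [0,0,0],
    [0,0,0],
    [0,0,0],
    [0,0,0],
    [0,0,0],
    [0,0,0],
  ],
)

```text
t: 28.65
tool_pos: [0.4697, -0.2404, 0.0521]
orientation: [0.509, 3.1, -0.0]
force: [0.5, 0.4, -0.4]
opening: 0.0792
gripper_force: 0.0
```

Call:
play_rows(
  slide=[
    [0,0,0],
    [0,0,0],
    [0,0,0],
    [0,0,0],
    [0,0,0],
    [0,0,0],
    [0,0,0],
    [0,0,0],
  ],
  twist=[
    [0,0,0],
    [0,0,0],
    [0,0,0],
    [0,0,0],
    [0,0,0],
    [0,0,0],
    [0,0,0],
    [0,0,0],
  ],
  fingers=1,
  force=10,
)

```text
t: 29.45
tool_pos: [0.4694, -0.2405, 0.0519]
orientation: [0.51, 3.1, -0.0]
force: [-0.6, -1.6, 1.6]
opening: 0.0461
gripper_force: 10.0
```

```bash
python3 -c "
from h import *
go(.4695,-.2405,.052)
p,d=shot('scene');cv2.imwrite('pics/g9.png',cv2.resize(p[120:200,198:278],(480,480),interpolation=cv2.INTER_CUBIC)[:,:,::-1])"
```

```text
tool [ 0.4694 -0.2405  0.0519] need slide total [-0.  0. -0.] t 29.45 F [-0.6 -1.6  1.6] op 0.0461 gf 10.0
```

View pics/g9.png

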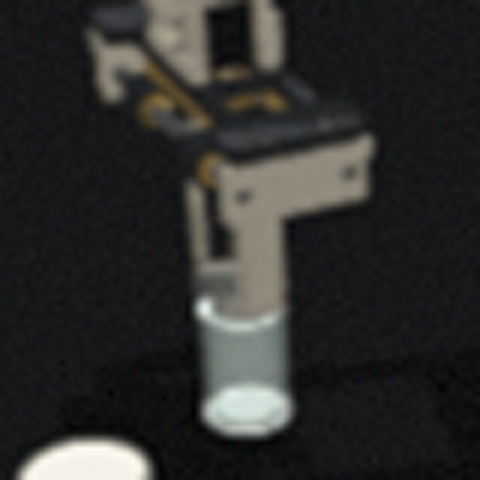

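The lid has been squared up (opening 46.1 mm) with the flange close above the rim. I'll lower it gently and watch the force.

Call:
play_rows(
  slide=[
    [0,0,0.004],
    [0,0,0.004],
    [0,0,0],
    [0,0,0],
    [0,0,0],
    [0,0,0],
    [0,0,0],
    [0,0,0],
  ],
  twist=[
    [0,0,0],
    [0,0,0],
    [0,0,0],
    [0,0,0],
    [0,0,0],
    [0,0,0],
    [0,0,0],
    [0,0,0],
  ],
)

```text
t: 30.3
tool_pos: [0.4702, -0.2414, 0.0512]
orientation: [0.509, 3.098, -0.003]
force: [-1.2, -2.7, 8.5]
opening: 0.0463
gripper_force: 10.0
```

Call:
play_rows(
  slide=[
    [0,0,-0.01],
    [0,0,-0.04],
    [0,0,-0.06],
    [0,0,-0.06],
    [0,0,-0.05],
    [0,0,0],
    [0,0,0],
    [0,0,0],
  ],
  twist=[
    [0,0,0],
    [0,0,0],
    [0,0,0],
    [0,0,0],
    [0,0,0],
    [0,0,0],
    [0,0,0],
    [0,0,0],
  ],
  force=20,
)

```text
t: 31.1
tool_pos: [0.4688, -0.24, 0.104]
orientation: [-0.509, -3.099, -0.001]
force: [-0.0, -0.7, 0.1]
opening: 0.046
gripper_force: 20.0
```

```bash
python3 -c "
from h import *
p,d=shot('scene');np.savez('hold4',p=p,d=d);go(.4695,-.2405,.052);held(.023,'hold4.npz')
q,e=shot('top')
k=cloud('scene',d).reshape(-1,3);j=k[(abs(k[:,2]-.067)<.005)&(np.hypot(k[:,0]-.469,k[:,1]+.241)<.03)];print(len(j),circ(j,.0195).round(4))
cv2.imwrite('pics/g10.png',np.hstack([cv2.resize(p[110:190,198:278],(400,400),interpolation=cv2.INTER_CUBIC),cv2.resize(q[205:285,335:415],(400,400),interpolation=cv2.INTER_CUBIC)])[:,:,::-1])"
```

```text
tool [ 0.4687 -0.24    0.1038] need slide total [-0.004 -0.001  0.207] t 31.15 F [ 0.4 -0.4  0.1] op 0.0457 gf 20.0
n 55 23 z [-0.0445 -0.0186] side x,y ranges [-0.023  -0.0178 -0.0357] [ 0.0028  0.0198 -0.0276]
x offset [0.0008] resid 0.0018
47 [ 0.4696 -0.2397]
```

View pics/g10.png

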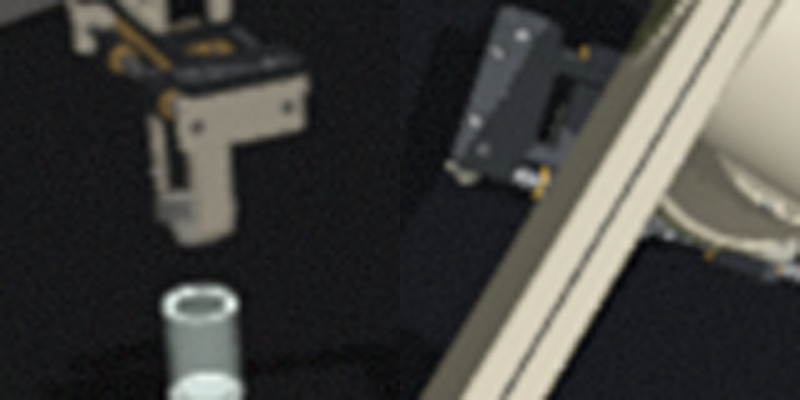

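The lid is held squarely between the pads, clear above the empty jar rim. I'll check its remaining pitch and height in the grip from depth alone.

Run:
```python
from h import *
z=np.load('hold4.npz');s=robot.read_state();Q=Ro.from_rotvec(s['orientation']).as_matrix()
W=(cloud('scene',z['d'])-s['tool_pos'])@Q
# pixel columns left part of lid: crop px 150..200 -> u=198+30..40 ; v=110+37..47
for v in range(144,160):
    print(v,' '.join('%4d/%4d/%4d:%3d'%(*(W[v,u]*1e3).round(),z['p'][v,u,0]) for u in range(228,240)))
```

```text
144   92/-336/ 104: 80   93/-329/ 102:116   -8/ -31/ -42:116   -8/ -24/ -44: 81   -4/ -26/ -43: 36   -2/ -22/ -44: 23    2/ -23/ -43: 31    4/ -21/ -43: 65    8/ -24/ -41:107   -9/  31/ -67:135   -9/  40/ -71:140   -6/  39/ -70:143
145   87/-324/ 103: 55   92/-326/ 105:102  -11/ -25/ -41:114   -7/ -27/ -40: 82   -5/ -23/ -41: 38   -2/ -22/ -41: 24   -1/ -17/ -42: 34    6/ -26/ -37: 67    8/ -23/ -38:108   -9/  31/ -64:133   -9/  40/ -68:138   -8/  43/ -69:140
146   85/-318/ 104: 43   88/-316/ 104: 94  -11/ -26/ -38:117   -9/ -23/ -38: 91   -5/ -24/ -37: 42   -3/ -20/ -39: 25    1/ -23/ -36: 32    4/ -21/ -37: 62    8/ -24/ -34:105   -9/  29/ -60:131   -9/  37/ -63:137   -8/  42/ -65:143
147   82/-310/ 105: 42   84/-307/ 104: 88   -9/ -32/ -31:113   -8/ -24/ -35: 92   -6/ -23/ -34: 59   -3/ -21/ -35: 52    1/ -24/ -33: 54    4/ -23/ -32: 73    8/ -24/ -31:107  -10/  32/ -58:129  -11/  41/ -62:137   -6/  38/ -60:141
148   79/-303/ 105: 33   81/-298/ 103: 69   -9/ -31/ -28: 99  -10/ -21/ -33:100   -8/ -18/ -34: 91   -2/ -24/ -30: 96   -1/ -18/ -32:100    1/ -16/ -32:104    3/ -11/ -34:1
[... 1911 characters left out ...]
:133
157   51/-233/ 106: 25   53/-228/ 104: 24   56/-225/ 104: 23   60/-225/ 105: 23   62/-220/ 103: 40   66/-219/ 103: 75  -13/   9/ -16:110  -12/  13/ -18:119   -9/  15/ -18:122   -7/  16/ -18:123  -11/  36/ -28:119   -5/  30/ -24:110
158   47/-222/ 104: 24   49/-217/ 103: 24   53/-216/ 103: 21   56/-215/ 103: 20   58/-210/ 102: 22   63/-214/ 105: 53   66/-209/ 103: 80  -11/  10/ -13: 92   -9/  13/ -14: 97   -6/  15/ -14: 90   -5/  19/ -16: 78   82/-201/ 103: 67
159   45/-216/ 105: 22   48/-214/ 105: 16   50/-210/ 104: 24   53/-208/ 104: 25   57/-207/ 104: 22   60/-206/ 104: 28   66/-210/ 108: 36   66/-201/ 104: 47   69/-199/ 103: 46   76/-205/ 108: 39   77/-197/ 105: 37   79/-193/ 103: 29
```

Depth suggests the lid is level across the pads but pitched about 10° around the grip axis, which explains the contact. I'll set it on the clear bench at (0.40,−0.14) so it stands flat on its foot, then regrasp it.

Call:
play_rows(
  slide=[
    [0.04,0.03,0],
    [0.09,0.067,0],
    [0.11,0.082,0],
    [0.09,0.067,0],
    [0.058,0.045,0],
    [0,0,0.06],
    [0,0,0.1],
    [0,0,0.08],
  ],
  twist=[
    [0,0,0],
    [0,0,0],
    [0,0,0],
    [0,0,0],
    [0,0,0],
    [0,0,0],
    [0,0,0],
    [0,0,0],
  ],
)

```text
t: 32.0
tool_pos: [0.4002, -0.14, 0.0434]
orientation: [-0.509, -3.1, -0.0]
force: [-1.0, -0.3, -0.7]
opening: 0.0457
gripper_force: 20.0
```

Call:
play_rows(
  slide=[
    [0,0,0.06],
    [0,0,0.05],
    [0,0,0.03],
    [0,0,0.02],
    [0,0,0.01],
    [0,0,0],
    [0,0,0],
    [0,0,0],
  ],
  twist=[
    [0,0,0],
    [0,0,0],
    [0,0,0],
    [0,0,0],
    [0,0,0],
    [0,0,0],
    [0,0,0],
    [0,0,0],
  ],
)

```text
t: 32.8
tool_pos: [0.4011, -0.1406, 0.0028]
orientation: [0.509, 3.099, -0.001]
force: [0.2, 0.1, 0.4]
opening: 0.0454
gripper_force: 20.0
```

Call:
play_rows(
  slide=[
    [0,0,0.01],
    [0,0,0.01],
    [0,0,0.01],
    [0,0,0.01],
    [0,0,0],
    [0,0,0],
    [0,0,0],
    [0,0,0],
  ],
  twist=[
    [0,0,0],
    [0,0,0],
    [0,0,0],
    [0,0,0],
    [0,0,0],
    [0,0,0],
    [0,0,0],
    [0,0,0],
  ],
)

```text
t: 33.6
tool_pos: [0.4008, -0.1404, -0.0077]
orientation: [0.509, 3.1, -0.0]
force: [-0.9, -0.1, 3.5]
opening: 0.046
gripper_force: 20.0
```

Call:
play_rows(
  slide=[
    [0,0,0],
    [0,0,0],
    [0,0,0],
    [0,0,0],
    [0,0,0],
    [0,0,-0.03],
    [0,0,-0.1],
    [0,0,-0.16],
  ],
  twist=[
    [0,0,0],
    [0,0,0],
    [0,0,0],
    [0,0,0],
    [0,0,0],
    [0,0,0],
    [0,0,0],
    [0,0,0],
  ],
  fingers=-0.7,
)

```text
t: 34.4
tool_pos: [0.3984, -0.1393, 0.0636]
orientation: [-0.509, -3.095, -0.002]
force: [0.1, -1.0, -0.0]
opening: 0.0788
gripper_force: 0.0
```

Call:
play_rows(
  slide=[
    [0,0,-0.16],
    [0,0,-0.12],
    [0,0,-0.06],
    [0,0,0],
    [0,0,0],
    [0,0,0],
    [0,0,0],
    [0,0,0],
  ],
  twist=[
    [0,0,0],
    [0,0,0],
    [0,0,0],
    [0,0,0],
    [0,0,0],
    [0,0,0],
    [0,0,0],
    [0,0,0],
  ],
)

```text
t: 35.2
tool_pos: [0.4, -0.14, 0.1486]
orientation: [-0.509, -3.098, -0.001]
force: [0.4, 0.8, 0.5]
opening: 0.0791
gripper_force: 0.0
```

Run:
```python
from h import *
go(.40,-.14,-.012)
lidcheck(.40,-.14,.028,.023)
p,d=shot('scene');np.savez('s5',p=p,d=d);k=cloud('scene',d).reshape(-1,3)
k=k[(np.hypot(k[:,0]-.4,k[:,1]+.14)<.06)&(k[:,2]>.01)];k=k[k[:,2]<.06]
print(len(k),k.min(0).round(4),k.max(0).round(4))
j=cloud('scene',d).reshape(-1,3);j=j[(abs(j[:,2]-.067)<.005)&(np.hypot(j[:,0]-.469,j[:,1]+.241)<.035)];print('jar',len(j),circ(j,.0195).round(4))
```

```text
tool [ 0.4    -0.14    0.1486] need slide total [-0.001  0.     0.642] t 35.2 F [0.4 0.8 0.5] op 0.0791 gf 0.0
scene 86 centre [ 0.4053 -0.1326  0.0259] [ 0.4055 -0.1327  0.027 ] z 0.0272 tilt deg [-0.7  0.5]
top few
142 [ 0.3839 -0.1566  0.0121] [ 0.4301 -0.1079  0.0297]
jar 42 [ 0.4692 -0.2402]
```

The lid stands level on the bench at about (0.404,−0.133). It had been tilted in the grip with its foot 8 mm off along the closing axis, which explains everything. Regrasping deeper and firmer.

Call:
play_rows(
  slide=[
    [-0.007,0.033,0],
    [0,0,0.1],
    [0,0,0.14],
    [0,0,0.14],
    [0,0,0.12],
    [0,0,0.08],
    [0,0,0.045],
    [0,0,0.02],
  ],
  twist=[
    [0,0,0],
    [0,0,0],
    [0,0,0],
    [0,0,0],
    [0,0,0],
    [0,0,0],
    [0,0,0],
    [0,0,0],
  ],
)

```text
t: 36.15
tool_pos: [0.4045, -0.1325, -0.0125]
orientation: [-0.509, -3.099, -0.001]
force: [-0.0, 0.3, 0.3]
opening: 0.0789
gripper_force: 0.0
```

Call:
play_rows(
  slide=[
    [0,0,0],
    [0,0,0],
    [0,0,0],
    [0,0,0],
    [0,0,0],
    [0,0,0],
    [0,0,0],
    [0,0,0],
  ],
  twist=[
    [0,0,0],
    [0,0,0],
    [0,0,0],
    [0,0,0],
    [0,0,0],
    [0,0,0],
    [0,0,0],
    [0,0,0],
  ],
  fingers=1,
  force=20,
)

```text
t: 36.95
tool_pos: [0.4055, -0.1334, -0.0109]
orientation: [0.509, 3.099, -0.0]
force: [-1.3, 0.5, 6.1]
opening: 0.0455
gripper_force: 20.0
```

```bash
python3 -c "
from h import *
go(.469,-.2405,.13)"
```

```text
tool [ 0.4055 -0.1334 -0.0109] need slide total [-0.378 -0.325 -0.563] t 36.95 F [-1.3  0.5  6.1] op 0.0455 gf 20.0
```

Call:
play_rows(
  slide=[
    [0,0,-0.04],
    [0,0,-0.11],
    [0,0,-0.15],
    [0,0,-0.15],
    [-0.06,-0.05,-0.11],
    [-0.12,-0.11,0],
    [-0.12,-0.1,0],
    [-0.084,-0.065,0],
  ],
  twist=[
    [0,0,0],
    [0,0,0],
    [0,0,0],
    [0,0,0],
    [0,0,0],
    [0,0,0],
    [0,0,0],
    [0,0,0],
  ],
)

```text
t: 37.75
tool_pos: [0.4708, -0.2429, 0.1293]
orientation: [0.51, 3.099, -0.001]
force: [-0.7, 1.4, -0.2]
opening: 0.0458
gripper_force: 20.0
```

Call:
play_rows(
  slide=[
    [0,0,0.04],
    [0,0,0.06],
    [0,0,0.04],
    [0,0,0],
    [0,0,0],
    [0,0,0],
    [0,0,0],
    [0,0,0],
  ],
  twist=[
    [0,0,0],
    [0,0,0],
    [0,0,0],
    [0,0,0],
    [0,0,0],
    [0,0,0],
    [0,0,0],
    [0,0,0],
  ],
)

```text
t: 38.55
tool_pos: [0.4703, -0.2409, 0.0941]
orientation: [0.509, 3.099, -0.001]
force: [0.3, 0.6, -0.2]
opening: 0.0452
gripper_force: 20.0
```

```bash
python3 -c "
from h import *
go(.4704,-.2405,.05)
held(.023)"
```

```text
tool [ 0.4703 -0.2409  0.0941] need slide total [0.    0.002 0.176] t 38.55 F [ 0.3  0.6 -0.2] op 0.0452 gf 20.0
n 67 20 z [-0.0408 -0.0193] side x,y ranges [-0.0219  0.0022 -0.0358] [ 0.0212  0.0195 -0.0263]
x offset [0.0015] resid 0.0012
```

Call:
play_rows(
  slide=[
    [0,0.002,0.03],
    [0,0,0.05],
    [0,0,0.05],
    [0,0,0.03],
    [0,0,0.015],
    [0,0,0.005],
    [0,0,0],
    [0,0,0],
  ],
  twist=[
    [0,0,0],
    [0,0,0],
    [0,0,0],
    [0,0,0],
    [0,0,0],
    [0,0,0],
    [0,0,0],
    [0,0,0],
  ],
)

```text
t: 39.4
tool_pos: [0.4704, -0.2406, 0.0489]
orientation: [0.509, 3.099, -0.0]
force: [1.4, 0.2, -0.5]
opening: 0.0457
gripper_force: 20.0
```

Call:
play_rows(
  slide=[
    [0,0,0.004],
    [0,0,0.004],
    [0,0,0.004],
    [0,0,0],
    [0,0,0],
    [0,0,0],
    [0,0,0],
    [0,0,0],
  ],
  twist=[
    [0,0,0],
    [0,0,0],
    [0,0,0],
    [0,0,0],
    [0,0,0],
    [0,0,0],
    [0,0,0],
    [0,0,0],
  ],
)

```text
t: 40.2
tool_pos: [0.47, -0.2403, 0.0454]
orientation: [-0.509, -3.1, 0.0]
force: [-1.0, -1.8, 0.3]
opening: 0.0457
gripper_force: 20.0
```

No contact and about 3 mm from home. Releasing, then retreating.

Call:
play_rows(
  slide=[
    [0,0,0],
    [0,0,0],
    [0,0,0],
    [0,0,0],
    [0,0,0],
    [0,0,0],
    [0,0,-0.02],
    [0,0,-0.06],
  ],
  twist=[
    [0,0,0],
    [0,0,0],
    [0,0,0],
    [0,0,0],
    [0,0,0],
    [0,0,0],
    [0,0,0],
    [0,0,0],
  ],
  fingers=-1,
)

```text
t: 41.0
tool_pos: [0.4688, -0.2396, 0.0646]
orientation: [-0.509, -3.097, -0.002]
force: [0.5, -0.2, -1.0]
opening: 0.0926
gripper_force: 0.0
```

Call:
play_rows(
  slide=[
    [0,0,-0.14],
    [0,0,-0.16],
    [0,0,-0.06],
    [0,0,0],
    [0,0,0],
    [0,0,0],
    [0,0,0],
    [0,0,0],
  ],
  twist=[
    [0,0,0],
    [0,0,0],
    [0,0,0],
    [0,0,0],
    [0,0,0],
    [0,0,0],
    [0,0,0],
    [0,0,0],
  ],
)

```text
t: 41.8
tool_pos: [0.4693, -0.2399, 0.1539]
orientation: [-0.509, -3.098, -0.002]
force: [0.1, -0.5, -0.4]
opening: 0.0931
gripper_force: 0.0
```

```bash
python3 -c "
from h import *
lidcheck(.4695,-.2405,.081,.023)
lidcheck(.472,.2555,.032,.033)
go(.472,.2555,.15)"
```

```text
scene 115 centre [ 0.4706 -0.239   0.0783] [ 0.4729 -0.2349  0.0796] z 0.0811 tilt deg [ 0.9 -0. ]
top few
scene 437 centre [0.4724 0.2555 0.0294] [0.4758 0.2566 0.0309] z 0.0315 tilt deg [-0.  -0.1]
top 535 centre [0.4714 0.2571 0.032 ] [0.4708 0.2552 0.033 ] z 0.0334 tilt deg [-0.7 -0.3]
tool [ 0.4699 -0.2403  0.1551] need slide total [0.627 1.881 0.021] t 42.0 F [-0.2 -0.7 -0.4] op 0.0931 gf 0.0
```

Small lid is home and level (top 0.081). Last, the largest lid.

Call:
play_rows(
  slide=[
    [0.03,0.09,0],
    [0.05,0.15,0],
    [0.06,0.18,0],
    [0.06,0.18,0],
    [0.06,0.18,0],
    [0.06,0.18,0],
    [0.06,0.18,0],
    [0.06,0.18,0],
  ],
  twist=[
    [0,0,0],
    [0,0,0],
    [0,0,0],
    [0,0,0],
    [0,0,0],
    [0,0,0],
    [0,0,0],
    [0,0,0],
  ],
)

```text
t: 42.8
tool_pos: [0.4712, 0.1094, 0.1557]
orientation: [0.51, 3.099, 0.0]
force: [0.6, -1.0, 0.3]
opening: 0.0931
gripper_force: 0.0
```

Call:
play_rows(
  slide=[
    [0.06,0.18,0],
    [0.06,0.17,0],
    [0.04,0.13,0],
    [0.027,0.081,0],
    [0,0,0],
    [0,0,0],
    [0,0,0],
    [0,0,0],
  ],
  twist=[
    [0,0,0],
    [0,0,0],
    [0,0,0],
    [0,0,0],
    [0,0,0],
    [0,0,0],
    [0,0,0],
    [0,0,0],
  ],
)

```text
t: 43.6
tool_pos: [0.4723, 0.2543, 0.1555]
orientation: [0.512, 3.099, -0.0]
force: [0.3, 0.4, -0.3]
opening: 0.093
gripper_force: 0.0
```

```bash
python3 -c "
from h import *
go(.4716,.2558,-.009)"
```

```text
tool [0.4723 0.2543 0.1555] need slide total [0.005 0.005 0.658] t 43.6 F [ 0.3  0.4 -0.3] op 0.093 gf 0.0
```

Call:
play_rows(
  slide=[
    [0.003,0.004,0.05],
    [0,0,0.12],
    [0,0,0.14],
    [0,0,0.14],
    [0,0,0.1],
    [0,0,0.06],
    [0,0,0.03],
    [0,0,0.018],
  ],
  twist=[
    [0,0,0],
    [0,0,0],
    [0,0,0],
    [0,0,0],
    [0,0,0],
    [0,0,0],
    [0,0,0],
    [0,0,0],
  ],
)

```text
t: 44.4
tool_pos: [0.4718, 0.2564, -0.0093]
orientation: [0.51, 3.1, 0.0]
force: [0.1, 0.0, 0.7]
opening: 0.093
gripper_force: 0.0
```

Call:
play_rows(
  slide=[
    [0,0,0],
    [0,0,0],
    [0,0,0],
    [0,0,0],
    [0,0,0],
    [0,0,0],
    [0,0,0],
    [0,0,0],
  ],
  twist=[
    [0,0,0],
    [0,0,0],
    [0,0,0],
    [0,0,0],
    [0,0,0],
    [0,0,0],
    [0,0,0],
    [0,0,0],
  ],
  fingers=1,
  force=25,
)

```text
t: 45.2
tool_pos: [0.4723, 0.2567, -0.0082]
orientation: [0.509, 3.099, 0.001]
force: [-0.3, -2.0, 6.4]
opening: 0.0656
gripper_force: 25.0
```

```bash
python3 -c "
from h import *
go(.4515,.0275,.15)"
```

```text
tool [ 0.4723  0.2567 -0.0082] need slide total [-0.215 -0.895 -0.633] t 45.2 F [-0.3 -2.   6.4] op 0.0656 gf 25.0
```

Call:
play_rows(
  slide=[
    [0,0,-0.04],
    [0,0,-0.12],
    [0,0,-0.16],
    [0,0,-0.16],
    [-0.01,-0.03,-0.14],
    [-0.025,-0.1,-0.02],
    [-0.035,-0.145,0],
    [-0.035,-0.15,0],
  ],
  twist=[
    [0,0,0],
    [0,0,0],
    [0,0,0],
    [0,0,0],
    [0,0,0],
    [0,0,0],
    [0,0,0],
    [0,0,0],
  ],
)

```text
t: 46.0
tool_pos: [0.4625, 0.1469, 0.152]
orientation: [0.507, 3.099, 0.001]
force: [1.3, -0.1, -0.1]
opening: 0.0654
gripper_force: 25.0
```

Call:
play_rows(
  slide=[
    [-0.035,-0.15,0],
    [-0.035,-0.15,0],
    [-0.025,-0.105,0],
    [-0.015,-0.065,0],
    [0,0,0],
    [0,0,0],
    [0,0,0],
    [0,0,0],
  ],
  twist=[
    [0,0,0],
    [0,0,0],
    [0,0,0],
    [0,0,0],
    [0,0,0],
    [0,0,0],
    [0,0,0],
    [0,0,0],
  ],
)

```text
t: 46.8
tool_pos: [0.451, 0.0282, 0.151]
orientation: [-0.508, -3.1, -0.0]
force: [0.4, -0.2, -0.1]
opening: 0.0655
gripper_force: 25.0
```

```bash
python3 -c "
from h import *
go(.4518,.0272,.079)
held(.033)"
```

```text
tool [0.451  0.0282 0.151 ] need slide total [-0.004 -0.003  0.288] t 46.8 F [ 0.4 -0.2 -0.1] op 0.0655 gf 25.0
n 246 44 z [-0.0411 -0.0193] side x,y ranges [-0.0338 -0.0118 -0.0359] [-0.013   0.0295 -0.0273]
x offset [-0.0004] resid 0.0009
```

Call:
play_rows(
  slide=[
    [-0.003,-0.003,0.04],
    [0,0,0.07],
    [0,0,0.08],
    [0,0,0.05],
    [0,0,0.03],
    [0,0,0.018],
    [0,0,0],
    [0,0,0],
  ],
  twist=[
    [0,0,0],
    [0,0,0],
    [0,0,0],
    [0,0,0],
    [0,0,0],
    [0,0,0],
    [0,0,0],
    [0,0,0],
  ],
)

```text
t: 47.65
tool_pos: [0.4519, 0.0264, 0.0796]
orientation: [0.509, 3.099, 0.0]
force: [0.0, -0.4, -0.5]
opening: 0.0657
gripper_force: 25.0
```

Call:
play_rows(
  slide=[
    [0,0,0.008],
    [0,0,0.008],
    [0,0,0.006],
    [0,0,0],
    [0,0,0],
    [0,0,0],
    [0,0,0],
    [0,0,0],
  ],
  twist=[
    [0,0,0],
    [0,0,0],
    [0,0,0],
    [0,0,0],
    [0,0,0],
    [0,0,0],
    [0,0,0],
    [0,0,0],
  ],
)

```text
t: 48.45
tool_pos: [0.4515, 0.0264, 0.0735]
orientation: [0.509, 3.1, -0.0]
force: [-1.0, -0.0, -0.0]
opening: 0.0654
gripper_force: 25.0
```

No contact; releasing, rising, and backing away.

Call:
play_rows(
  slide=[
    [0,0,0],
    [0,0,0],
    [0,0,0],
    [0,0,0],
    [0,0,0],
    [0,0,0],
    [0,0,-0.02],
    [0,0,-0.06],
  ],
  twist=[
    [0,0,0],
    [0,0,0],
    [0,0,0],
    [0,0,0],
    [0,0,0],
    [0,0,0],
    [0,0,0],
    [0,0,0],
  ],
  fingers=-1,
)

```text
t: 49.25
tool_pos: [0.4501, 0.0265, 0.0925]
orientation: [-0.509, -3.097, 0.001]
force: [-0.3, 0.0, 0.1]
opening: 0.0931
gripper_force: 0.0
```

Call:
play_rows(
  slide=[
    [0,0,-0.14],
    [0,0,-0.14],
    [0.03,0.1,-0.06],
    [0.05,0.16,0],
    [0.05,0.16,0],
    [0.04,0.12,0],
    [0.02,0.06,0],
    [0,0,0],
  ],
  twist=[
    [0,0,0],
    [0,0,0],
    [0,0,0],
    [0,0,0],
    [0,0,0],
    [0,0,0],
    [0,0,0],
    [0,0,0],
  ],
)

```text
t: 50.05
tool_pos: [0.4542, 0.1857, 0.1788]
orientation: [-0.505, -3.101, -0.001]
force: [-1.4, 0.3, -0.1]
opening: 0.0934
gripper_force: 0.0
```

```bash
python3 -c "
from h import *
for a in((.4515,.0275,.109,.033),(.65,-.1355,.094,.028),(.4695,-.2405,.081,.023),(.629,.169,.069,.018)): lidcheck(*a)
p,_=shot('scene');q,_=shot('top')
cv2.imwrite('pics/end.png',np.hstack([cv2.resize(p[140:320,180:360],(400,400)),cv2.resize(q[130:300,200:400],(400,340))[:].copy() if 0 else cv2.resize(q[120:300,205:385],(400,400))])[:,:,::-1])
print(robot.read_state()['tool_pos'],robot.read_state()['t'])"
```

```text
scene 300 centre [0.4523 0.0283 0.106 ] [0.4568 0.0311 0.1078] z 0.1086 tilt deg [ 0.4 -0. ]
top 613 centre [0.4515 0.0288 0.1098] [0.451  0.0288 0.1098] z 0.1099 tilt deg [ 0.3 -0.3]
scene 243 centre [ 0.6511 -0.1339  0.0912] [ 0.6533 -0.1303  0.0929] z 0.0939 tilt deg [-0.5  0. ]
top 408 centre [ 0.6498 -0.1341  0.0938] [ 0.6485 -0.133   0.0947] z 0.0951 tilt deg [0.1 0.7]
scene 111 centre [ 0.4708 -0.2374  0.079 ] [ 0.4731 -0.2354  0.0799] z 0.0811 tilt deg [-0.4  0.4]
top 298 centre [ 0.4684 -0.2379  0.0808] [ 0.4676 -0.2377  0.0814] z 0.0818 tilt deg [0.5 0.7]
scene 168 centre [0.6288 0.1703 0.0661] [0.6313 0.1719 0.0677] z 0.0688 tilt deg [ 0.1 -0.5]
top 162 centre [0.6269 0.1709 0.0698] [0.6272 0.1707 0.07  ] z 0.0705 tilt deg [-0.4 -0.9]
[0.45455374 0.18321584 0.17850487] 50.55
```

View pics/end.png

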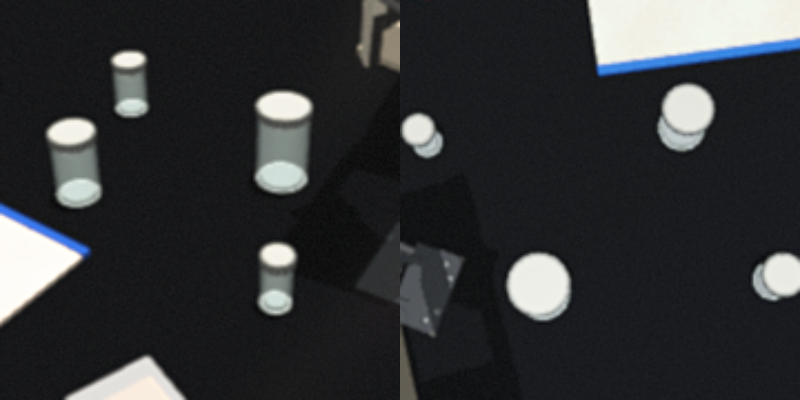

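All four lids are seated: the picture shows them level on the jars at crop (284,108), (72,132), (129,60) and (277,256), and the tilts are under 1° in both views.

```bash
python3 -c "
from plant import robot
print(robot.close_job())"
```

```text
the job is handed in; nothing more can be done
None
```

All four lids are fully down and level on their matching jars, confirmed by depth from both cameras; the small lid caught on its rim at first and was re-seated, and the job was handed in at about 51 s of the 109 s allowed.

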